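Set up the ribbon-reel stand

ROBOT

A 6-joint arm with a two-finger parallel gripper is mounted at the origin on the work surface; the furniture and walls round the work are solid. World frame = base frame: x ahead of the robot, y to its left, z up, the work surface at z = 0. Lengths are in m, angles in rad, forces in N, time in s.
With the tool pointing down it reaches from about 0.225 to 0.875 m from the base axis. Payload 3.4 kg.
Tool frame: the origin (TCP) lies midway between the tips of the shut fingers; the grasp point (between the pads) lies 19 mm behind it; z points along the fingers, y is the direction in which the jaws open and shut (so a half turn about z gives the same grasp; the last joint's range is limited). The gripper opens to 85 mm and grips with 20 to 120 N. Pads are 22 mm wide; open, the fingers measure 114 mm over their backs; the gripper's body (76 mm by 85 mm) begins 54 mm behind the grasp point. The pads swing forward as they close: fully open they stand 13 mm farther back than shut.
Start: joints at [0.997, 0.276, 1.505, -0, 1.361, -0.121], TCP at [0.252, 0.517, 0.231] pointing down, gripper open.
Joint ranges: [-2.89, 2.89], [-0.75, 2.08], [0.22, 2.7], [-1.18, 4.32], [0.11, 2.71], [-2.7, 2.7]. Speed limits (rad/s): [2.57, 2.57, 3.14, 3.14, 3.14, 3.14].

INTERFACE

Orientations are given as a unit quaternion [w, x, y, z].
In Python, from station import readout, camera, env gives the robot as it stands.
- The arm moves only by the tool jog_arm, never from a script. Its argument "steps" is a list of rows, each an object with "linear": the shift along the tool's x, y, z in m, a list of three; "delta_rot": the turn, a rotation vector about the tool's x, y, z in degrees, a list of three. In form: [{"linear": [tx, ty, tz], "delta_rot": [wx, wy, wz]}, ...]. A call has 1 to 5 rows; each row is the pose to reach, as a shift and turn from the pose commanded when the call began, along the tool's axes at that moment; what a row does not reach only later rows make up. A row lasts 1/8 s, in which the tool goes at most 62.5 mm and 10.7 degrees, less where a joint would pass 70% of its speed; a pose out of reach is approached as far as the arm can. A call with a gripper value outside its range is refused whole. "fingers" is the opening in per cent of the stroke, from 0 (shut) to 100 (fully open), set as the call begins (left out, the last holds). The fingers move at their own pace and stop on an object; the grip force is fixed at half the most. Time passes only in rows, so rows that repeat a pose let the fingers close. It gives the time, the measured TCP pose, the force and the opening at its end, in the units of the state.
- readout.sense(): the state, without advancing time (a new reading comes with each control period).
- camera(name): name is "scene" or "top"; returns a dict with "color" (384x512x3 uint8, red, green, blue), "z_map" (384x512 float32, m along the optical axis (not along the pixel's ray), 0 where there is no reading), "mtx" (3x3 intrinsics, pixels), "rvec" (rotation vector, rad) and "tvec" (3), from world to camera coordinates, as OpenCV has them. Camera axes: x right, y down, z forward; pixel columns grow to the right and rows downward; lengths in m; the calibration is good to about 2 mm. A picture is of the moment at which its call begins.
- env.hand_in(): hands the job in, once; it reports no verdict.
The state is a dict: "t": time; "joints": joint angles; "joint_vel": joint speeds; "joint_efforts": joint torques, N m; "tool_pos": TCP position; "eef_rot": TCP orientation; "contact_force": force on the tool from outside, world axes, zero at the start; "torque": the same for the moment, N m; "finger_gap": finger opening in m.
Only numpy, scipy, OpenCV 4.12 (cv2) and the standard library are available. Lean on these libraries where they do the work, as an engineer would, in place of code of your own. Each camera call takes 0.05 s, during which the arm holds its last target.

TASK

Set up the ribbon-reel stand for the next reel: thread the wide flat steel collar down the post until it sits fully home on the sliding section, then the narrow tall steel bushing down onto it. Then pull up the spring plunger by its black knob, slide the section one hole along, away from the upright slotted guide plate, and let the pin drop fully home in that hole. Finish still holding the knob, with the pin down in its hole, and leave the other things on the table where they are.

Things in the scene. Friction and masses are not known exactly. Their poses are not given: they have to be found in the camera images.
- stand: Fixed grey reel stand; base 70 x 280 x 8 mm, steel rail 36 mm wide with top 34 mm above the table, along the stand's own y axis (yaw within 0.3 rad). Origin: centre of the base's underside. Slotted upright guide plate, 99 mm high, 52 mm wide, at the -y end, 137 mm from the origin; low stop, 34 mm high, at the +y end. Round holes in the rail every 40 mm take the lock pin.
- section (a joint): Position (m) on the rail of the aluminium section (46 mm wide, 130 mm long, top 50 mm above the table) that carries post and plunger. 0 = pin in its starting hole (1.5 mm of play); + = along the stand's +y, away from the guide plate. Holes at -0.04, 0, 0.04, 0.08; the next one is 0.04. About 2 N of friction; slides only with the pin lifted clear.
- plunger (a joint): Height (m) of the spring plunger above home: 0 = pin fully home in a hole, 0.012 = pin resting on the rail between holes, 0.018 = top of its travel. The pin is clear of the hole above 0.0125. The spring pushes it down with 3 N at home and 7 N at the top.
- knob_center (a point): Centre of the plunger's black round pull knob, 24 mm in diameter and 28 mm high; it rises and slides with the plunger. At home its underside is 60 mm and its top 88 mm above the table. It stands on the section's centre line, 85 mm from the post towards the stand's +y; its axes are parallel to the stand's.
- post_foot (a point): Centre of the post's foot on the top of the sliding section, 50 mm above the table; moves with the section. Axes parallel to the stand's. The post is vertical, 16 mm in diameter, 70 mm high, with a tapered tip.
- post_top (a point): Top end of the post, 120 mm above the table.
- collar_center (a point): Centre of the collar: the wide flat loose steel ring, 56 mm outside diameter, 21 mm bore, 16 mm high, about 80 g; lies flat on the table at the start. Half-way up, on its axis (8 mm above its underside); z is its axis.
- bushing_center (a point): Centre of the bushing: the narrow tall loose steel ring, 36 mm outside diameter, 21 mm bore, 30 mm high, about 50 g; stands upright on the table at the start. Half-way up, on its axis (15 mm above its underside); z is its axis.
- roll_a: Bystander: roll of tying ribbon, 55 mm in diameter, 32 mm high; origin at the centre of its underside. Not to be disturbed.
- roll_b: Bystander: a second roll of tying ribbon, 55 mm in diameter, 32 mm high; origin at the centre of its underside. Not to be disturbed.
- weight: Bystander: black cast-iron knob weight, 52 mm in diameter, 50 mm high; origin at the centre of its underside. Not to be disturbed.
- spice: Bystander: spice jar, 47 mm in diameter, 98 mm high; origin at the centre of its underside. Not to be disturbed.
- stamp: Bystander: hand stamp with a turned wooden grip, standing, 33 x 52 mm, 107 mm high; origin at the centre of its underside. Not to be disturbed.
- tin: Bystander: round tin, 75 mm in diameter, 58 mm high; origin at the centre of its underside. Not to be disturbed.
- mug: Bystander: striped mug, 86 mm in diameter (120 mm over the handle), 90 mm high; origin at the centre of its underside. Not to be disturbed.
- tape: Bystander: roll of masking tape lying flat, 100 mm in diameter, 25 mm high; origin at the centre of its underside. Not to be disturbed.
There are look-alikes about, which are no part of the job. Leave any orange or purple look-alike of the part that bears bushing_center alone.

How it is judged:
By the outcome, as a careful person would: the job done as asked, in the order asked, and still so for the second after the job is handed in, while the arm keeps its last pose, push and grip.
It also fails if it takes over 64 s, if anything falls off the work surface, if the arm or the gripper's body presses on something with over 40 N, if the wrist force passes 120 N, or if a joint passes its speed limit or range.

## Working session

There is one attempt and no reset: what is moved stays moved. The work goes in short steps, Python scripts to look and compute and a tool call to move; the robot and the scene stay as the last step left them, time stands still between calls to the robot, and variables do not carry over. Pictures are saved under pics/ and viewed, and the job is handed in when it is done.

Besides the shell and the picture viewer there is one more tool, called after "Call:" by a JSON object that holds its "name" and its "arguments", one argument or row to a line. jog_arm: Moves the arm, as the interface text tells. Its arguments: {"type":"object","properties":{"steps":{"type":"array","items":{"type":"object","properties":{"linear":{"type":"array","items":{"type":"number"}},"delta_rot":{"type":"array","items":{"type":"number"}}}}},"fingers":{"type":"number"}},"required":["steps"]}

```bash
mkdir -p pics; ls
cat > h.py <<'E'
import numpy as np,cv2
from station import readout,camera,env
def snap(n):
    c=camera(n); np.savez(''+n+'.npz',**c); return c
def load(n): return dict(np.load(''+n+'.npz'))
def world(c,u,v,z=None,d=None):
    K=c['mtx'];R=cv2.Rodrigues(c['rvec'])[0];t=np.ravel(c['tvec'])
    r=np.linalg.inv(K)@[u,v,1.]
    o=-R.T@t; w=R.T@r
    if d is None and z is None: d=c['z_map'][int(v),int(u)]
    if z is not None: d=(z-o[2])/w[2]
    return o+w*d
def cloud(c):
    K=c['mtx'];R=cv2.Rodrigues(c['rvec'])[0];t=np.ravel(c['tvec'])
    h,w=c['z_map'].shape;u,v=np.meshgrid(np.arange(w),np.arange(h))
    r=np.stack([u,v,np.ones_like(u)],-1)@np.linalg.inv(K).T
    return (r*c['z_map'][...,None]-t)@R
def crop(c,x0,y0,x1,y1,s,name):
    im=c['color'][y0:y1,x0:x1,::-1]
    cv2.imwrite('pics/'+name,cv2.resize(im,None,fx=s,fy=s,interpolation=cv2.INTER_CUBIC))
E
python3 - <<'E'
from h import *
for n in('scene','top'):
    c=snap(n); crop(c,0,0,512,384,1.5,n+'0.png'); print(n,c['mtx'][0,0],-cv2.Rodrigues(c['rvec'])[0].T@np.ravel(c['tvec']))
print(readout.sense())
E
```

```text
pics
scene 407.55764246803074 [-0.60280935  0.85291754  0.86551413]
top 349.8184320671263 [ 0.26191685 -0.0190468   1.46905627]
{'t': 0.1, 'joints': array([ 9.96988747e-01,  2.76531342e-01,  1.50601583e+00, -9.46149199e-06,
        1.36069035e+00, -1.20988126e-01]), 'joint_vel': array([-0.00096045, -0.00294733, -0.00350278, -0.00088498,  0.00099776,
        0.00020311]), 'joint_efforts': array([ 2.10289225e-03, -4.17698801e+01, -2.46405208e+01, -2.07029175e-04,
        5.84507347e-03, -5.73663527e-06]), 'tool_pos': array([0.25130768, 0.51664976, 0.23052274]), 'eef_rot': array([-2.75649576e-04,  2.24479292e-01,  9.74478512e-01, -7.74877109e-04]), 'contact_force': array([-0.52222902,  0.27021648, -0.75682463]), 'torque': array([0.05514952, 0.02156046, 0.01024929]), 'finger_gap': 0.08569980266994436}
```

View pics/scene0.png

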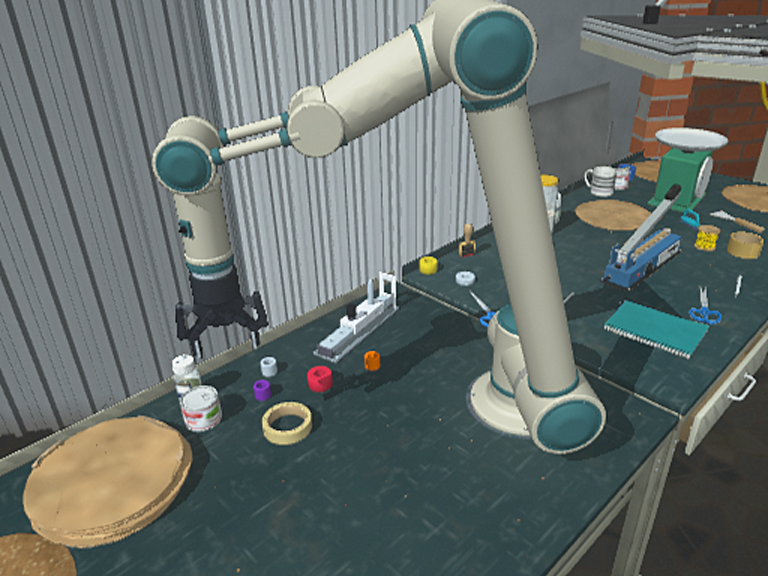

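View pics/top0.png

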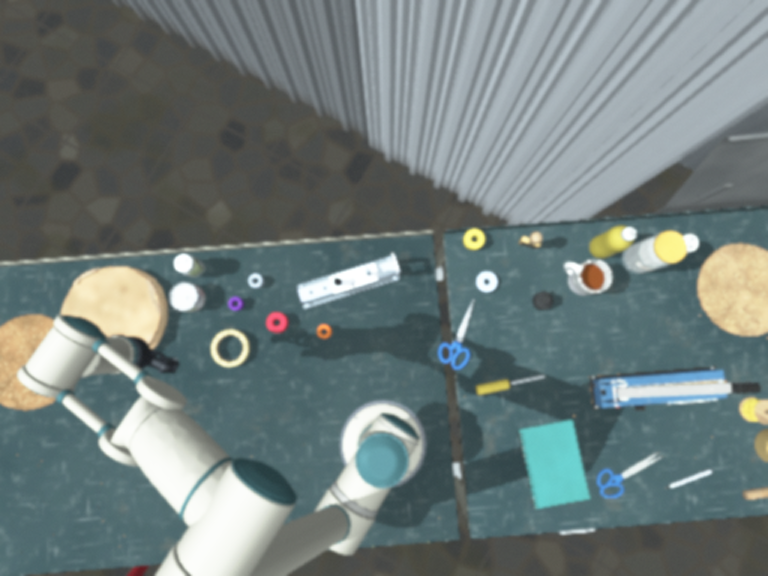

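Candidates in the 1.5x top picture:
- **Collar:** the grey wide ring at (486,282). It could be confused with the yellow roll at (474,239), the red roll at (277,322) or the tape at (230,348).
- **Bushing:** the grey ring at (255,281). Its look-alikes are purple at (235,303) and orange at (324,331).
- **Stand:** around (348,280), with the guide plate at its right end, which is the -y side.

I'll check these in close crops.

Run:
```python
from h import *
c=load('top')
a=c['color'][150:240,110:340,::-1]
cv2.imwrite('pics/t1.png',cv2.resize(a,None,fx=3.4,fy=3.4,interpolation=cv2.INTER_CUBIC))
s=load('scene')
crop(s,90,130,350,310,3,'s1.png')
P=cloud(c)
for n,(u,v) in dict(collar=(324,188),bush=(170,187),post=(250,180),purple=(157,202)).items():
    print(n,world(c,u,v,z=0.016))
    reg=P[v-14:v+14,u-14:u+14]; print(np.round(np.percentile(reg[...,2],[1,50,90,99]),3))
```

```text
collar [ 0.43763092 -0.29246602  0.016     ]
[-0.007  0.001  0.015  0.023]
bush [0.4462368  0.35193239 0.016     ]
[-0.007  0.     0.007  0.034]
post [0.47355372 0.01716218 0.016     ]
[-0.006  0.008  0.052  0.115]
purple [0.3836715  0.40460848 0.016     ]
[-0.007  0.     0.008  0.037]
```

View pics/t1.png

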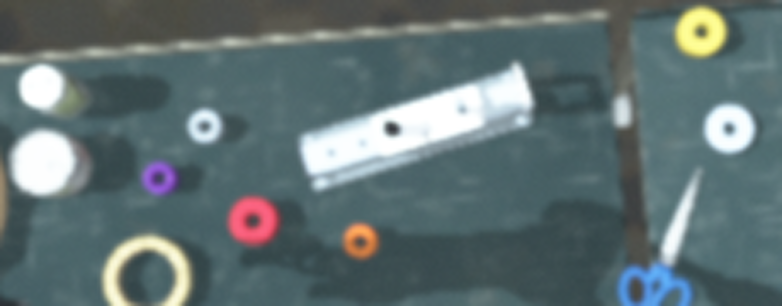

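View pics/s1.png

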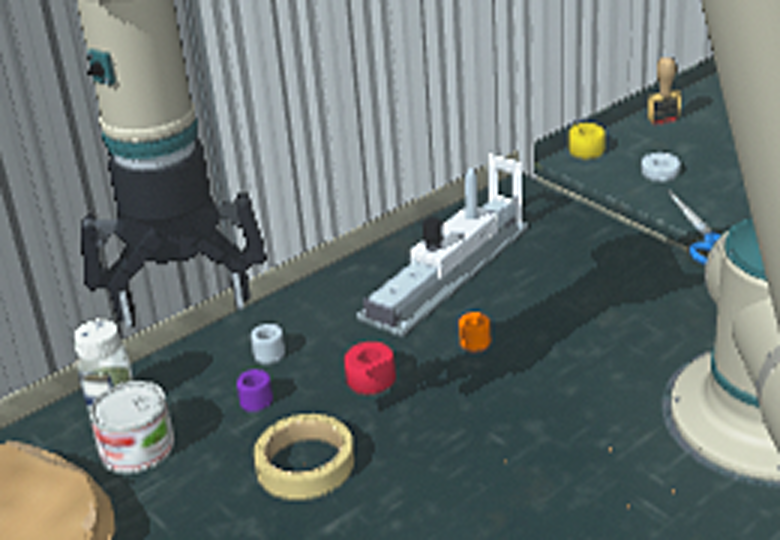

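Run:
```python
from h import *
c=load('top'); s=load('scene')
def pix(c,p):
    return cv2.projectPoints(np.array([p],float),c['rvec'],c['tvec'],c['mtx'],None)[0].ravel()
print('collar scene',pix(s,[.4376,-.2925,.016]),'bush',pix(s,[.446,.352,.03]))
def mk(c,cx,cy,n=24,sc=12):
    a=c['color'][cy-n:cy+n,cx-n:cx+n,::-1]; return cv2.resize(a,None,fx=sc*16/n/ (2/1.5),fy=sc*16/n/(2/1.5),interpolation=cv2.INTER_NEAREST)
A=mk(c,324,188);B=mk(c,170,187)
u,v=pix(s,[.4376,-.2925,.016]).astype(int);C=mk(s,u,v);print(u,v)
u,v=pix(s,[.446,.352,.03]).astype(int);D=mk(s,u,v);print(u,v)
cv2.imwrite('pics/r1.png',np.vstack([np.hstack([A,B]),np.hstack([C,D])]))
crop(c,195,160,275,215,10,'st_t.png')
crop(s,205,175,270,245,8,'st_s.png')
```

```text
collar scene [310.52618493 183.92849149] bush [178.10380117 241.03892636]
310 183
178 241
```

View pics/r1.png

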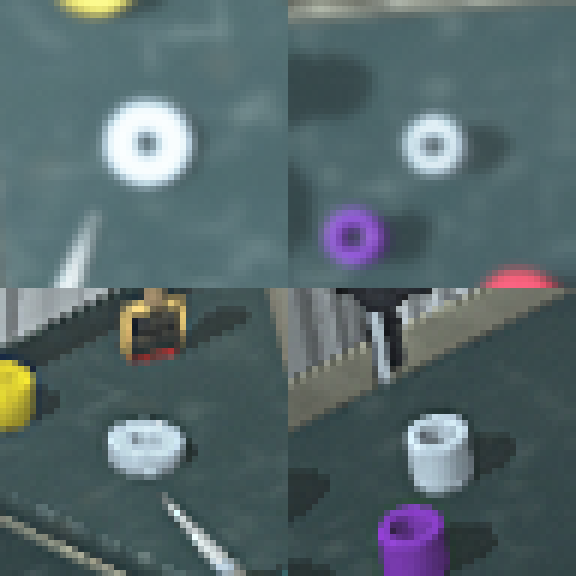

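View pics/st_t.png

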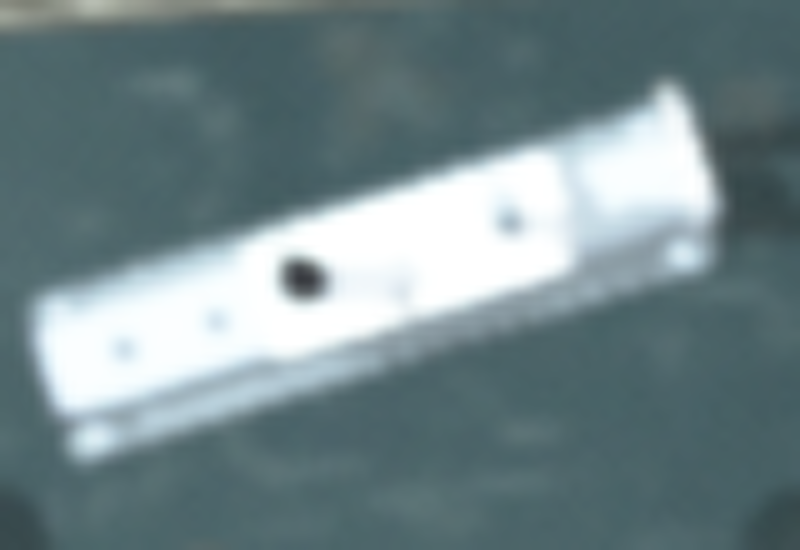

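View pics/st_s.png

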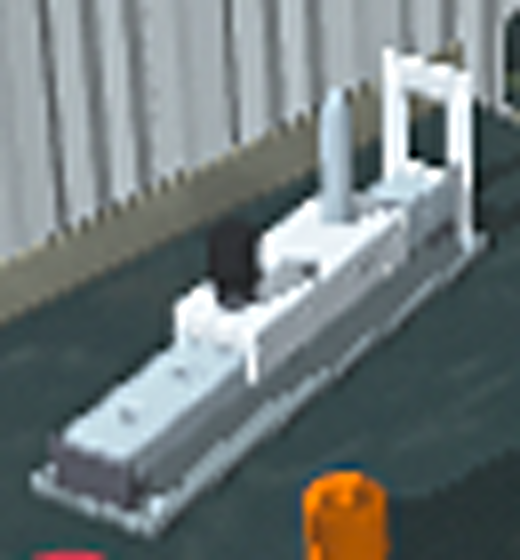

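Run:
```python
from h import *
c=load('top'); s=load('scene')
def tri(a,b,z=None):
    # LSQ of two rays
    A=[];r=[]
    for cc,(u,v) in((c,a),(s,b)):
        P=cc['mtx']@np.hstack([cv2.Rodrigues(cc['rvec'])[0],cc['tvec'].reshape(3,1)])
        for q,k in((u,0),(v,1)):
            row=q*P[2]-P[k]; row/=np.linalg.norm(row[:3]); A.append(row[:3]); r.append(-row[3])
    x,res,_,_=np.linalg.lstsq(np.array(A),np.array(r),rcond=None); return x,res
hA=world(c,207.5,194.8,z=.034);hB=world(c,216.7,192.2,z=.034)
print('holes',hA,hB,np.linalg.norm(hA-hB))
pt=world(c,195+50.8,160+21.8,z=.12); kt=world(c,225.,187.8,z=.088)
print('post top(top)',pt,'knob top',kt,np.linalg.norm((pt-kt)[:2]))
print('post tip scene',world(s,247.3,186,z=.12),'foot',world(s,247.3,201.9,z=.05))
print('knob scene top', world(s,205+234/8,175+225/8,z=.088),world(s,205+234/8,175+300/8,z=.06))
# depth segment
for n,cc in(('top',c),('scene',s)):
    P=cloud(cc); 
    m=(P[...,0]>.38)&(P[...,0]<.58)&(P[...,1]>-.13)&(P[...,1]<.2)
    Q=P[m]; print(n,np.histogram(Q[:,2],bins=np.arange(-.01,.14,.01))[0])
    col=cc['color'][m].astype(int)
    dk=(col.sum(1)<130)&(Q[:,2]>.055)&(Q[:,2]<.1); print(' knob',dk.sum(),Q[dk].mean(0),Q[dk].min(0),Q[dk].max(0))
    sec=(Q[:,2]>.046)&(Q[:,2]<.054);print(' sec',sec.sum(),Q[sec].mean(0), cv2.minAreaRect(Q[sec][:,:2].astype(np.float32)*1000))
    hi=(Q[:,2]>.102);print(' post',hi.sum(),Q[hi].mean(0))
    for nm,p,r,z0,z1 in(('collar',(.4376,-.2925),.045,.008,.03),('bush',(.446,.352),.035,.012,.045)):
        mm=(np.hypot(P[...,0]-p[0],P[...,1]-p[1])<r)&(P[...,2]>z0)&(P[...,2]<z1); T=P[mm]
        print(nm,mm.sum(),T.mean(0),cv2.minEnclosingCircle(T[:,:2].astype(np.float32)*1000))
# bright ring fit
g=c['color'].astype(float).mean(2)
for nm,(u,v),z in(('collar',(324,188),.013),('bush',(170,187),.025)):
    a=g[v-11:v+12,u-11:u+12]; w=np.clip(a-170,0,60); yy,xx=np.mgrid[v-11:v+12,u-11:u+12]
    uu,vv=(w*xx).sum()/w.sum(),(w*yy).sum()/w.sum(); print(nm,uu,vv,world(c,uu,vv,z=z))
```

```text
holes [0.41049463 0.19212722 0.034     ] [0.42101798 0.15429107 0.034     ] 0.03927232425630963
post top(top) [0.45143924 0.03094601 0.12      ] knob top [0.43240902 0.11489631 0.088     ] 0.08608020954835957
post tip scene [0.45915548 0.03426522 0.12      ] foot [0.46084126 0.03618782 0.05      ]
knob scene top [0.43672171 0.11493805 0.088     ] [0.42197012 0.12798292 0.06      ]
top [1284 1390  139   84  292  170  146    3    4   26   25    3   10    2
    0]<stdin>:23: RuntimeWarning: Mean of empty slice.
  ret = um.true_divide(
Traceback (most recent call last):
ValueError: zero-size array to reduction operation minimum which has no identity
```

Run:
```python
from h import *
c=load('top'); s=load('scene')
for n,cc in(('top',c),('scene',s)):
    P=cloud(cc); 
    m=(P[...,0]>.38)&(P[...,0]<.58)&(P[...,1]>-.13)&(P[...,1]<.23)
    Q=P[m]; col=cc['color'][m].astype(int)
    dk=(col.sum(1)<270)&(Q[:,2]>.06)&(Q[:,2]<.1)&(Q[:,1]>.05)
    if dk.sum(): print(' knob',dk.sum(),Q[dk].mean(0))
    sec=(Q[:,2]>.044)&(Q[:,2]<.056);print(n,' sec',sec.sum(),Q[sec].mean(0), cv2.minAreaRect(Q[sec][:,:2].astype(np.float32)*1000))
    st=(Q[:,2]>.025);print(n,' st',cv2.minAreaRect(Q[st][:,:2].astype(np.float32)*1000))
    st=(Q[:,2]>.02)&(Q[:,2]<.06); q=Q[st][:,:2]; l=cv2.fitLine(q.astype(np.float32),cv2.DIST_HUBER,0,.01,.01).ravel(); print('line',l,np.arctan(-l[0]/l[1]))
    pl=(Q[:,2]>.06)&(Q[:,2]<.105)&(Q[:,1]<-.0); print(' plate',pl.sum(),np.median(Q[pl],0))
    hi=(Q[:,2]>.07)&(Q[:,1]>.0)&(Q[:,1]<.06);print(' post',hi.sum(),Q[hi].mean(0))
    for nm,p,r,z0,z1 in(('collar',(.4376,-.2925),.045,.008,.03),('bush',(.446,.352),.035,.012,.045)):
        mm=(np.hypot(P[...,0]-p[0],P[...,1]-p[1])<r)&(P[...,2]>z0)&(P[...,2]<z1); T=P[mm]
        print(nm,mm.sum(),T.mean(0),cv2.minEnclosingCircle(T[:,:2].astype(np.float32)*1000))
g=c['color'].astype(float).mean(2)
for nm,(u,v),z in(('collar',(324,188),.013),('bush',(170,187),.025)):
    a=g[v-11:v+12,u-11:u+12]; w=np.clip(a-150,0,60); yy,xx=np.mgrid[v-11:v+12,u-11:u+12]
    uu,vv=(w*xx).sum()/w.sum(),(w*yy).sum()/w.sum(); print(nm,uu,vv,world(c,uu,vv,z=z))
```

```text
knob 4 [0.43344174 0.11674785 0.0894523 ]
top  sec 293 [0.44782212 0.07239211 0.04991523] ((455.5618591308594, 51.59203338623047), (45.93085479736328, 179.5611572265625), 17.054218292236328)
top  st ((482.0690612792969, 48.3265380859375), (176.8006591796875, 369.3586730957031), 4.066625595092773)
line [ 0.3598814  -0.93299806  0.4555906   0.06839517] 0.36814076
 plate 24 [ 0.47947362 -0.03650539  0.09621345]
 post 17 [0.45671696 0.03681759 0.10831934]
collar 120 [ 0.43868561 -0.29190866  0.01616749] ((431.07525634765625, -294.2148742675781), 35.54615783691406)
bush 53 [0.44479093 0.34885337 0.02740594] ((445.66802978515625, 349.27685546875), 18.1097469329834)
 knob 54 [0.43231311 0.12178706 0.07918203]
scene  sec 227 [0.44570789 0.07009767 0.05009042] ((457.2616271972656, 50.760719299316406), (51.55541229248047, 187.92080688476562), 16.448827743530273)
scene  st ((495.43707275390625, 51.81083679199219), (174.53643798828125, 376.33502197265625), 8.1884765625)
line [ 0.33476123 -0.942303    0.43108463  0.14442512] 0.34135184
 plate 74 [ 0.48038464 -0.03606566  0.08646995]
 post 49 [0.45827664 0.0398312  0.09587486]
collar 81 [ 0.43853553 -0.29007198  0.01544968] ((438.4845275878906, -289.6623229980469), 29.991085052490234)
bush 98 [0.44309152 0.35182425 0.02405204] ((445.99029541015625, 350.9969177246094), 19.808801651000977)
collar 324.00225072344676 187.34346754313884 [ 0.44076831 -0.29311812  0.013     ]
bush 169.68031716417914 186.58078358208957 [0.4468612  0.35100235 0.025     ]
```

```bash
cat >> h.py <<'E'
from scipy.spatial.transform import Rotation as Ro
def go(target,jaw=16.6):
    st=readout.sense();q=st['eef_rot'];R=Ro.from_quat([q[1],q[2],q[3],q[0]])
    a=np.radians(jaw); best=None
    for k in(0,np.pi):
        y=np.array([np.cos(a+k),np.sin(a+k),0]);z=np.array([0,0,-1.]);x=np.cross(y,z)
        rv=(R.inv()*Ro.from_matrix(np.c_[x,y,z])).as_rotvec(degrees=True)
        if best is None or np.linalg.norm(rv)<np.linalg.norm(best): best=rv
    d=R.inv().apply(np.array(target)-st['tool_pos'])
    print('lin',np.round(d,4),'rot',np.round(best,2),'t',round(st['t'],2),'pos',np.round(st['tool_pos'],4),'F',np.round(st['contact_force'],1),'gap',round(st['finger_gap'],4))
E
python3 -c "
from h import *
go([.439,-.292,.231])"
```

```text
lin [-5.226e-01 -6.450e-01  5.000e-04] rot [-9.000e-02  3.000e-02  4.746e+01] t 0.1 pos [0.2513 0.5166 0.2305] F [-0.5  0.3 -0.8] gap 0.0857
```

Call:
{"name": "jog_arm", "arguments": {
  "steps": [
    {"linear": [-0.04, -0.048, 0], "delta_rot": [0, 0, 9.5]},
    {"linear": [-0.08, -0.096, 0], "delta_rot": [0, 0, 19]},
    {"linear": [-0.12, -0.144, 0], "delta_rot": [0, 0, 28.5]},
    {"linear": [-0.16, -0.192, 0], "delta_rot": [0, 0, 38]},
    {"linear": [-0.2, -0.24, 0], "delta_rot": [0, 0, 47.4]}
  ],
  "fingers": 100
}}

```text
t: 0.72
tool_pos: [0.3264, 0.2119, 0.2311]
eef_rot: [0.0, 0.599, 0.801, 0.0]
contact_force: [2.0, 0.2, 0.4]
finger_gap: 0.0855
```

```bash
python3 -c "
from h import *
go([.439,-.292,.20])"
```

```text
lin [-0.5152 -0.0342  0.0313] rot [ 0.02  0.02 -0.21] t 0.72 pos [0.3264 0.2119 0.2311] F [2.  0.2 0.4] gap 0.0855
```

Call:
{"name": "jog_arm", "arguments": {
  "steps": [
    {"linear": [-0.06, -0.004, 0]},
    {"linear": [-0.12, -0.008, 0]},
    {"linear": [-0.18, -0.012, 0]},
    {"linear": [-0.24, -0.016, 0]},
    {"linear": [-0.3, -0.02, 0]}
  ]
}}

```text
invalid input at $.steps[0]: expected keys linear, delta_rot
```

Call:
{"name": "jog_arm", "arguments": {
  "steps": [
    {"linear": [-0.06, -0.004, 0.02]},
    {"linear": [-0.12, -0.008, 0.05]},
    {"linear": [-0.18, -0.012, 0.08]},
    {"linear": [-0.215, -0.014, 0.11]},
    {"linear": [-0.215, -0.014, 0.11]}
  ]
}}

```text
invalid input at $.steps[0]: expected keys linear, delta_rot
```

```bash
python3 -c "
from h import *
go([.439,-.292,.002])
c=snap('top');s=snap('scene')
crop(c,284,140,364,220,5,'g1.png')
crop(s,250,110,370,230,5,'g2.png')
a=cv2.imread('pics/g1.png');b=cv2.imread('pics/g2.png');a=cv2.resize(a,(400,400));b=cv2.resize(b,(400,400));cv2.imwrite('pics/g3.png',np.hstack([a,b]))"
```

```text
lin [-0.5151 -0.0343  0.2293] rot [ 0.02  0.02 -0.21] t 0.72 pos [0.3264 0.2119 0.2311] F [2.  0.2 0.4] gap 0.0855
```

View pics/g3.png

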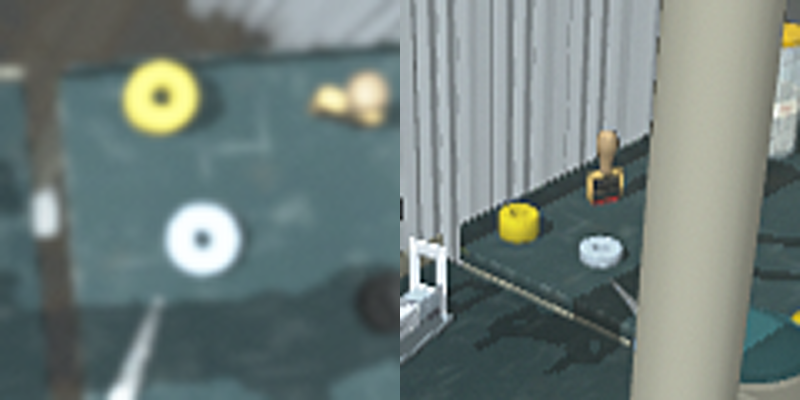

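The crop shows the grey collar at (203,239), with the yellow roll well clear of it at (162,97). Both moves were refused because `delta_rot` was missing, so I'll resend them.

Call:
{"name": "jog_arm", "arguments": {
  "steps": [
    {"linear": [-0.06, -0.004, 0], "delta_rot": [0, 0, 0]},
    {"linear": [-0.12, -0.008, 0], "delta_rot": [0, 0, 0]},
    {"linear": [-0.18, -0.012, 0], "delta_rot": [0, 0, 0]},
    {"linear": [-0.24, -0.016, 0], "delta_rot": [0, 0, 0]},
    {"linear": [-0.3, -0.02, 0], "delta_rot": [0, 0, 0]}
  ]
}}

```text
t: 1.45
tool_pos: [0.3938, -0.0805, 0.2313]
eef_rot: [0.0, 0.597, 0.802, 0.001]
contact_force: [1.5, -0.4, 0.4]
finger_gap: 0.0852
```

Call:
{"name": "jog_arm", "arguments": {
  "steps": [
    {"linear": [-0.06, -0.004, 0.02], "delta_rot": [0, 0, 0]},
    {"linear": [-0.12, -0.008, 0.05], "delta_rot": [0, 0, 0]},
    {"linear": [-0.18, -0.012, 0.08], "delta_rot": [0, 0, 0]},
    {"linear": [-0.215, -0.014, 0.11], "delta_rot": [0, 0, 0]},
    {"linear": [-0.215, -0.014, 0.11], "delta_rot": [0, 0, 0]}
  ]
}}

```text
t: 2.08
tool_pos: [0.4413, -0.2905, 0.1179]
eef_rot: [-0.003, 0.598, 0.802, 0.0]
contact_force: [-0.1, 1.5, 0.1]
finger_gap: 0.0854
```

```bash
cat >> h.py <<'E'
def pair(bt,bs,name):
    # crops around world points
    ims=[]
    for n,p,w in(('top',)+bt,('scene',)+bs):
        c=snap(n);u,v=cv2.projectPoints(np.array([p],float),c['rvec'],c['tvec'],c['mtx'],None)[0].ravel()
        u,v=int(u),int(v); x0=min(max(u-w,0),512-2*w);y0=min(max(v-w,0),384-2*w)
        print(n,'origin',x0,y0,'scale',400/(2*w))
        ims.append(cv2.resize(c['color'][y0:y0+2*w,x0:x0+2*w,::-1],(400,400),interpolation=cv2.INTER_CUBIC))
    cv2.imwrite('pics/'+name,np.hstack(ims))
E
python3 -c "
from h import *
go([.439,-.292,.002])
pair(([.439,-.292,.05],40),([.439,-.292,.05],40),'g4.png')"
```

```text
lin [-0.0013 -0.0023  0.1159] rot [-0.16 -0.26 -0.05] t 2.08 pos [ 0.4413 -0.2905  0.1179] F [-0.1  1.5  0.1] gap 0.0854
top origin 285 146 scale 5.0
scene origin 270 136 scale 5.0
```

View pics/g4.png

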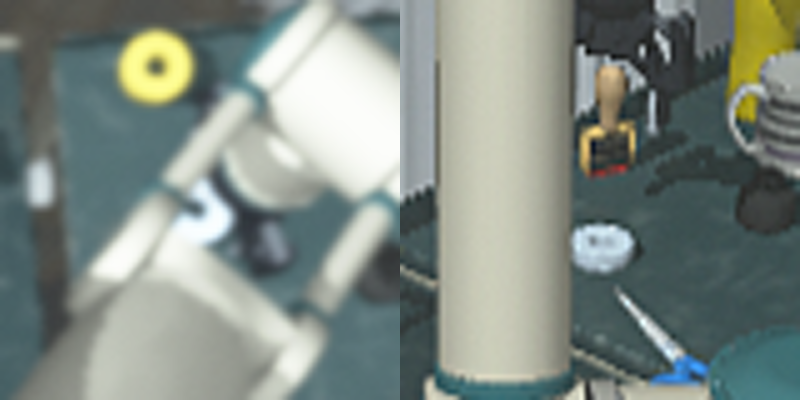

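Call:
{"name": "jog_arm", "arguments": {
  "steps": [
    {"linear": [-0.001, -0.001, 0.05], "delta_rot": [0, 0, 0]},
    {"linear": [-0.001, -0.001, 0.085], "delta_rot": [0, 0, 0]},
    {"linear": [-0.001, -0.001, 0.105], "delta_rot": [0, 0, 0]},
    {"linear": [-0.001, -0.001, 0.115], "delta_rot": [0, 0, 0]},
    {"linear": [-0.001, -0.001, 0.115], "delta_rot": [0, 0, 0]}
  ]
}}

```text
t: 2.8
tool_pos: [0.4412, -0.2898, 0.0068]
eef_rot: [0.0, 0.597, 0.802, 0.0]
contact_force: [0.8, 0.0, 0.8]
finger_gap: 0.0855
```

```bash
python3 -c "
from h import *
go([.439,-.292,.002])
pair(([.439,-.292,.05],30),([.439,-.292,.02],25),'g5.png')"
```

```text
lin [-0.0015 -0.0027  0.0048] rot [0.02 0.01 0.13] t 2.8 pos [ 0.4412 -0.2898  0.0068] F [0.8 0.  0.8] gap 0.0855
top origin 295 156 scale 6.666666666666667
scene origin 285 158 scale 8.0
```

View pics/g5.png

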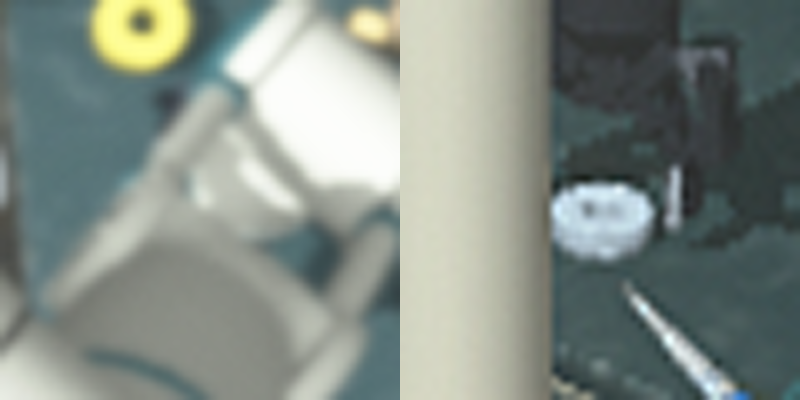

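Call:
{"name": "jog_arm", "arguments": {
  "steps": [
    {"linear": [-0.001, -0.0025, 0.004], "delta_rot": [0, 0, 0]},
    {"linear": [-0.001, -0.0025, 0.004], "delta_rot": [0, 0, 0]}
  ]
}}

```text
t: 3.15
tool_pos: [0.4386, -0.2925, 0.0025]
eef_rot: [0.0, 0.597, 0.802, 0.0]
contact_force: [-0.0, -0.4, -0.8]
finger_gap: 0.0852
```

Call:
{"name": "jog_arm", "arguments": {
  "steps": [
    {"linear": [0, 0, 0], "delta_rot": [0, 0, 0]},
    {"linear": [0, 0, 0], "delta_rot": [0, 0, 0]},
    {"linear": [0, 0, 0], "delta_rot": [0, 0, 0]},
    {"linear": [0, 0, 0], "delta_rot": [0, 0, 0]},
    {"linear": [0, 0, 0], "delta_rot": [0, 0, 0]}
  ],
  "fingers": 0
}}

```text
t: 3.78
tool_pos: [0.4389, -0.2925, 0.0033]
eef_rot: [0.0, 0.597, 0.802, -0.0]
contact_force: [-1.6, 1.1, 7.7]
finger_gap: 0.053
```

Call:
{"name": "jog_arm", "arguments": {
  "steps": [
    {"linear": [0, 0, -0.02], "delta_rot": [0, 0, 0]},
    {"linear": [0, 0, -0.06], "delta_rot": [0, 0, 0]},
    {"linear": [0, 0, -0.11], "delta_rot": [0, 0, 0]},
    {"linear": [0, 0, -0.16], "delta_rot": [0, 0, 0]},
    {"linear": [0, 0, -0.18], "delta_rot": [0, 0, 0]}
  ]
}}

```text
t: 4.4
tool_pos: [0.4398, -0.2933, 0.1856]
eef_rot: [0.003, 0.597, 0.802, -0.0]
contact_force: [0.3, -0.1, -1.3]
finger_gap: 0.0534
```

```bash
python3 -c "
from h import *
go([.4575,.034,.19])
"
```

```text
lin [ 0.3084  0.1108 -0.0055] rot [0.17 0.26 0.05] t 4.4 pos [ 0.4398 -0.2933  0.1856] F [ 0.3 -0.1 -1.3] gap 0.0534
```

Call:
{"name": "jog_arm", "arguments": {
  "steps": [
    {"linear": [0.05, 0.018, 0], "delta_rot": [0, 0, 0]},
    {"linear": [0.1, 0.036, 0], "delta_rot": [0, 0, 0]},
    {"linear": [0.15, 0.054, 0], "delta_rot": [0, 0, 0]},
    {"linear": [0.19, 0.068, 0], "delta_rot": [0, 0, 0]},
    {"linear": [0.2, 0.072, 0], "delta_rot": [0, 0, 0]}
  ]
}}

```text
t: 5.03
tool_pos: [0.4496, -0.0778, 0.1822]
eef_rot: [-0.0, 0.596, 0.803, 0.0]
contact_force: [-0.1, 0.3, -0.8]
finger_gap: 0.0534
```

```bash
python3 -c "
from h import *
go([.4575,.034,.19])
pair(([.45,-.07,.18],40),([.45,-.05,.18],40),'g6.png')"
```

```text
lin [ 0.1047  0.0399 -0.0077] rot [-0.02 -0.05  0.23] t 5.03 pos [ 0.4496 -0.0778  0.1822] F [-0.1  0.3 -0.8] gap 0.0534
top origin 232 139 scale 5.0
scene origin 225 125 scale 5.0
```

View pics/g6.png

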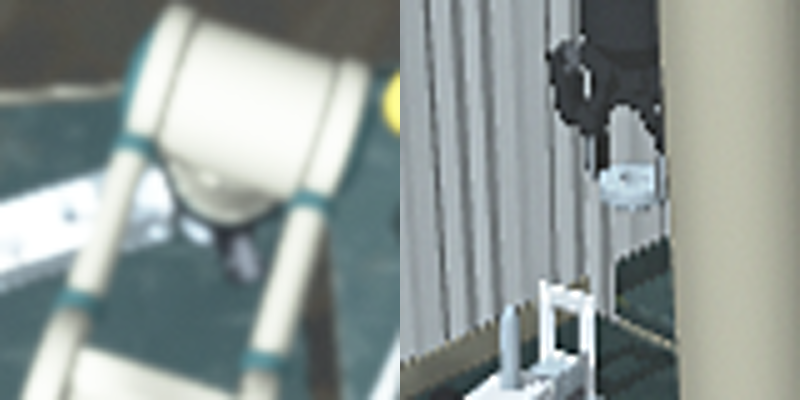

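Call:
{"name": "jog_arm", "arguments": {
  "steps": [
    {"linear": [0.04, 0.015, 0], "delta_rot": [0, 0, 0]},
    {"linear": [0.08, 0.03, 0.01], "delta_rot": [0, 0, 0]},
    {"linear": [0.104, 0.04, 0.025], "delta_rot": [0, 0, 0]},
    {"linear": [0.104, 0.04, 0.037], "delta_rot": [0, 0, 0]},
    {"linear": [0.104, 0.04, 0.037], "delta_rot": [0, 0, 0]}
  ]
}}

```text
t: 5.75
tool_pos: [0.4584, 0.0297, 0.1443]
eef_rot: [-0.001, 0.598, 0.802, -0.001]
contact_force: [-0.2, -1.2, -0.2]
finger_gap: 0.0533
```

```bash
python3 -c "
from h import *
go([.4575,.034,.145])
pair(([.4575,.034,.14],30),([.4575,.034,.13],25),'g7.png')
go([.4575,.034,.145])"
```

```text
lin [ 0.0044  0.0004 -0.0007] rot [-0.14  0.01  0.01] t 5.75 pos [0.4584 0.0297 0.1443] F [-0.2 -1.2 -0.2] gap 0.0533
top origin 214 149 scale 6.666666666666667
scene origin 222 158 scale 8.0
lin [ 0.0047 -0.0005  0.0004] rot [ 0.    0.04 -0.04] t 5.85 pos [0.4593 0.0296 0.1454] F [-0.3  0.4 -1.2] gap 0.0534
```

View pics/g7.png

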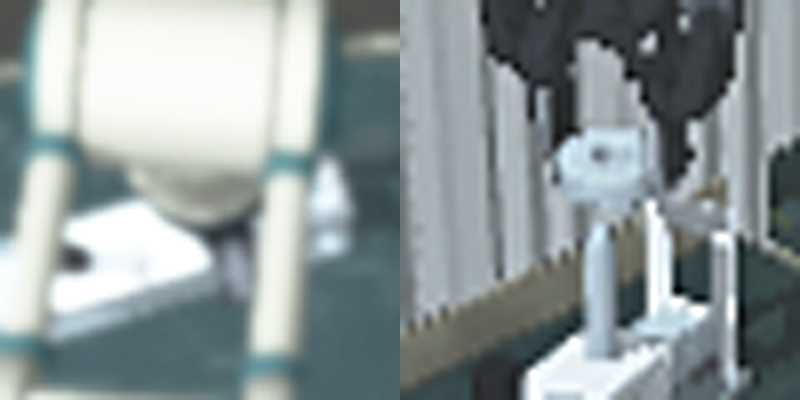

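```bash
cat >> h.py <<'E'
from scipy.optimize import least_squares
def fitc(Q,r,x0):
    f=lambda p:np.hypot(Q[:,0]-p[0],Q[:,1]-p[1])-r
    s=least_squares(f,x0,loss='soft_l1',f_scale=.001); return s.x,np.std(f(s.x)),len(Q)
E
python3 - <<'E'
from h import *
s=load('scene');P=cloud(s);g=s['color'].astype(int)
# rows
for v in(178,179,187,190,193,196,199): print(v,g[v,236:260].sum(1)//3, )
Z=P[...,2]
near=np.hypot(P[...,0]-.459,P[...,1]-.032)<.05
for z in np.arange(.055,.17,.006):
    m=near&(abs(Z-z)<.003); 
    if m.sum(): print(round(z,3),m.sum(),P[m].mean(0).round(4))
post=near&(Z>.06)&(Z<.108)&(np.hypot(P[...,0]-.459,P[...,1]-.034)<.02)
print('post',fitc(P[post],.008,[.459,.034]))
for a,b in((.135,.155),(.138,.15),(.14,.154)):
  m=near&(Z>a)&(Z<b); print('ring',fitc(P[m],.028,[.459,.03]))
v,u=np.where(near&(Z>.13)&(Z<.17)); print(u.min(),u.max(),v.min(),v.max())
E
```

```text
178 [178 176 117 118 169 134 229 216 211 212 189 175 208 200 206 210 169 189
 109  51  50  55 168 184]
179 [180 175 115 120 196 109 197 225 220 211 216 207 212 208 216 220 173 158
 130  49  40  52 195 179]
187 [179 180 144 115 147 189 185 160 112 144 237 201  84 113 105 106 125 242
 239 204  84 105 113 119]
190 [183 183 157 116  98 156  86 110 103 195 200 176 136 102 106 100 113 245
 237 226  61  67  68  63]
193 [122 100 104 106 109 106 104 102 103 203 197 179 138  77  77  58  75 249
 237 243  35  60  64  61]
196 [101 100 100 103 106 107 110  75  76 159 202 181 142  67  60  55  71 253
 223 223 246 213 239 255]
199 [ 88  71  75  65  63  58  51  47 134 185 201 182 139 159 164 187 217 221
 217 217 215 158 161 130]
0.055 29 [0.4544 0.0439 0.0536]
0.061 6 [0.4602 0.0402 0.0605]
0.067 7 [0.4581 0.0398 0.067 ]
0.073 5 [0.4611 0.0393 0.0722]
0.079 4 [0.4599 0.0396 0.0781]
0.085 5 [0.4581 0.0421 0.0852]
0.091 7 [0.4573 0.04   0.0907]
0.097 5 [0.4595 0.0384 0.0971]
0.103 6 [0.4574 0.0395 0.1025]
0.109 4 [0.4571 0.0403 0.1091]
0.115 8 [0.4578 0.0394 0.115 ]
0.121 3 [0.4607 0.0393 0.1198]
0.139 1 [0.4366 0.0338 0.1418]
0.145 15 [0.4451 0.0439 0.1452]
0.151 29 [0.4517 0.0357 0.1505]
0.157 72 [0.4578 0.0342 0.1576]
0.163 23 [0.4533 0.0306 0.1622]
0.169 14 [0.4504 0.0306 0.1688]
post (array([0.46268651, 0.03489821]), np.float64(0.00249455731256431), 44)
ring (array([0.46053946, 0.02639442]), np.float64(0.007105650184353486), 49)
ring (array([0.46081056, 0.02611405]), np.float64(0.004674703491891871), 30)
ring (array([0.46049768, 0.02648226]), np.float64(0.007203654643354885), 45)
239 258 172 183
```

Run:
```python
from h import *
a=cv2.imread('pics/st_t.png').astype(float).mean(2)
r=cv2.resize(a,(80,55),interpolation=cv2.INTER_AREA)
print(r[17:26,44:58].round().astype(int))  # rows 177.., cols 239..
c=load('top');s=load('scene')
for v,z in((190,.105),(193,.09),(199,.062)):
    print(world(s,246.5,v,z=z))
pr=lambda c,p:cv2.projectPoints(np.array([p],float),c['rvec'],c['tvec'],c['mtx'],None)[0].ravel()
for p in([.4593,.0296,.15],[.4593,.0296,.09],[.4575,.034,.12],[.4575,.034,.05],[.459,.031,.12],[.459,.031,.05]): print(p,'scene',pr(s,p),'top',pr(c,p))
```

```text
[[192 219 235 241 245 250 253 254 255 255 255 249 233 231]
 [244 250 254 254 254 252 252 254 255 255 255 251 237 229]
 [255 255 255 255 253 249 247 250 254 255 255 253 242 228]
 [255 255 255 255 252 244 235 237 250 254 254 252 243 227]
 [255 255 255 255 251 236 212 212 236 249 251 248 237 224]
 [255 255 255 255 252 232 200 197 226 244 247 244 235 224]
 [255 255 255 255 254 245 228 225 240 250 251 247 237 224]
 [255 255 255 255 255 254 251 250 252 254 254 251 240 220]
 [255 255 255 255 255 255 255 255 255 255 255 253 242 213]]
[0.45838972 0.03945226 0.105     ]
[0.46135457 0.03779778 0.09      ]
[0.46393111 0.03707855 0.062     ]
[0.4593, 0.0296, 0.15] scene [247.95716794 178.55058496] top [245.85354234 178.66013193]
[0.4593, 0.0296, 0.09] scene [248.52015784 192.47063539] top [246.41520883 180.88845945]
[0.4575, 0.034, 0.12] scene [247.63103993 186.13515719] top [245.01187134 180.26374147]
[0.4575, 0.034, 0.05] scene [248.28828996 202.03517818] top [245.68993863 182.7138421 ]
[0.459, 0.031, 0.12] scene [248.00204345 185.72953069] top [245.78126709 179.87731153]
[0.459, 0.031, 0.05] scene [248.64987648 201.61157941] top [246.42189047 182.34586549]
```

Call:
{"name": "jog_arm", "arguments": {
  "steps": [
    {"linear": [0.005, -0.0005, 0], "delta_rot": [0, 0, 0]},
    {"linear": [0.005, -0.0005, 0], "delta_rot": [0, 0, 0]}
  ]
}}

```text
t: 6.1
tool_pos: [0.457, 0.0355, 0.1457]
eef_rot: [0.0, 0.597, 0.802, 0.0]
contact_force: [-0.2, 0.3, -1.1]
finger_gap: 0.0531
```

```bash
python3 -c "
from h import *
go([.4578,.0343,.115])
pair(([.4575,.034,.14],30),([.4575,.034,.13],25),'g8.png')
go([.4578,.0343,.115])
s=load('scene')
for v in (176,177,178,179,180,181,190,193): print(v,s['color'][v,236:260].astype(int).sum(1)//3)
"
```

```text
lin [-0.0014  0.0004  0.0307] rot [0.04 0.01 0.03] t 6.1 pos [0.457  0.0355 0.1457] F [-0.2  0.3 -1.1] gap 0.0531
top origin 214 149 scale 6.666666666666667
scene origin 222 158 scale 8.0
lin [-0.0014  0.0003  0.0306] rot [0.04 0.02 0.05] t 6.2 pos [0.4571 0.0355 0.1456] F [ 0.   0.8 -0.8] gap 0.0532
176 [180 168 118 111  54 205 197 224 222 199 210 192 204 221 223 169 190 110
  53  55  47  46 198 180]
177 [179 176 120 139 109 232 219 214 186 130 166 183 198 201 192 168 160 132
  50  57  45  50 197 180]
178 [179 176 116 129 160 223 215 212 201 161 143 146 196 196 213 167 142 140
  48  58  38  43 193 177]
179 [180 175 116 113 114 229 215 214 214 208 197 192 207 209 219 169 141 139
  48  49  48 165 189 177]
180 [182 175 126 114  70 199 211 216 224 221 213 214 215 220 221 202 143 151
  41  44 125 189 182 177]
181 [179 179 128 115 147 177 194 198 204 199 197 191 190 190 185 178 150 160
  81  89 139 184 181 154]
190 [181 183 158 118  98 156  86 111 102 195 199 177 136 103 106 101 111 246
 237 226  60  68  68  65]
193 [121 102 106 106 109 105 105 102 104 203 198 180 137  77  78  56  76 248
 238 243  35  56  62  61]
```

View pics/g8.png

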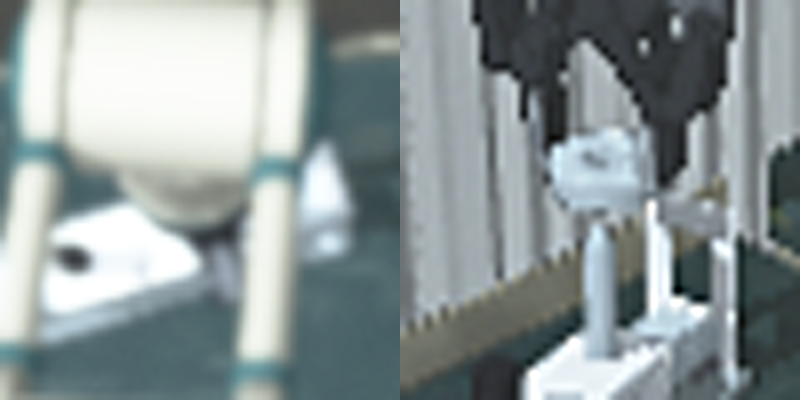

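The bore at (596,157) is about 0.4 px left of the post axis at x=599. I'll nudge back about 2 mm and lower it slowly.

Call:
{"name": "jog_arm", "arguments": {
  "steps": [
    {"linear": [-0.002, 0, 0.008], "delta_rot": [0, 0, 0]},
    {"linear": [-0.002, 0, 0.016], "delta_rot": [0, 0, 0]},
    {"linear": [-0.002, 0, 0.023], "delta_rot": [0, 0, 0]},
    {"linear": [-0.002, 0, 0.028], "delta_rot": [0, 0, 0]},
    {"linear": [-0.002, 0, 0.03], "delta_rot": [0, 0, 0]}
  ]
}}

```text
t: 6.82
tool_pos: [0.4593, 0.0344, 0.1159]
eef_rot: [0.001, 0.597, 0.802, 0.002]
contact_force: [2.3, 3.2, 5.4]
finger_gap: 0.0533
```

```bash
python3 -c "
from h import *
go([.4578,.0333,.115])
pair(([.4575,.034,.14],30),([.4575,.034,.11],25),'g9.png')
go([.4578,.0333,.115])
"
```

```text
lin [-0.0006 -0.0018  0.0009] rot [ 0.22 -0.    0.03] t 6.83 pos [0.4593 0.0344 0.1159] F [2.3 3.2 5.4] gap 0.0533
top origin 214 149 scale 6.666666666666667
scene origin 222 163 scale 8.0
lin [-0.0005 -0.0018  0.0009] rot [0.24 0.01 0.04] t 6.92 pos [0.4594 0.0343 0.1159] F [4.6 3.3 1.4] gap 0.0533
```

View pics/g9.png

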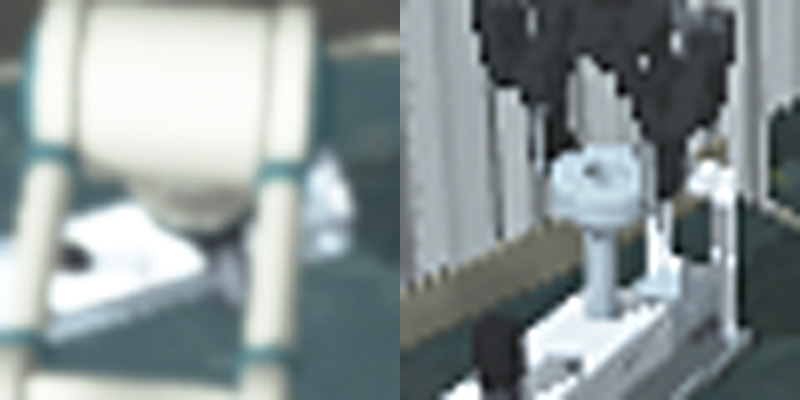

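Call:
{"name": "jog_arm", "arguments": {
  "steps": [
    {"linear": [0.001, 0.003, 0], "delta_rot": [0, 0, 0]},
    {"linear": [0.001, 0.003, 0], "delta_rot": [0, 0, 0]}
  ]
}}

```text
t: 7.18
tool_pos: [0.4596, 0.0355, 0.115]
eef_rot: [-0.0, 0.597, 0.802, -0.001]
contact_force: [1.7, 1.3, 0.6]
finger_gap: 0.0538
```

```bash
python3 -c "
from h import *
go([.4605,.0355,.115])
"
```

```text
lin [-0.0002  0.0009 -0.    ] rot [-0.08  0.01  0.08] t 7.17 pos [0.4596 0.0355 0.115 ] F [1.7 1.3 0.6] gap 0.0538
```

Forces are small, so I'll nudge a bit more and lower it along the post.

Call:
{"name": "jog_arm", "arguments": {
  "steps": [
    {"linear": [0.0005, 0.001, 0.006], "delta_rot": [0, 0, 0]},
    {"linear": [0.0005, 0.001, 0.014], "delta_rot": [0, 0, 0]},
    {"linear": [0.0005, 0.001, 0.022], "delta_rot": [0, 0, 0]},
    {"linear": [0.0005, 0.001, 0.027], "delta_rot": [0, 0, 0]},
    {"linear": [0.0005, 0.001, 0.027], "delta_rot": [0, 0, 0]}
  ]
}}

```text
t: 7.8
tool_pos: [0.4604, 0.0364, 0.0877]
eef_rot: [-0.001, 0.597, 0.802, -0.0]
contact_force: [0.0, -0.7, -0.9]
finger_gap: 0.0533
```

```bash
python3 -c "
from h import *
go([.4605,.036,.06])
"
```

```text
lin [-0.0004 -0.      0.0277] rot [-0.08 -0.03  0.06] t 7.8 pos [0.4604 0.0364 0.0877] F [ 0.  -0.7 -0.9] gap 0.0533
```

Call:
{"name": "jog_arm", "arguments": {
  "steps": [
    {"linear": [0, 0, 0.008], "delta_rot": [0, 0, 0]},
    {"linear": [0, 0, 0.018], "delta_rot": [0, 0, 0]},
    {"linear": [0, 0, 0.026], "delta_rot": [0, 0, 0]},
    {"linear": [0, 0, 0.032], "delta_rot": [0, 0, 0]},
    {"linear": [0, 0, 0.032], "delta_rot": [0, 0, 0]}
  ]
}}

```text
t: 8.43
tool_pos: [0.4605, 0.0364, 0.0557]
eef_rot: [-0.001, 0.597, 0.802, -0.0]
contact_force: [-0.4, 0.3, -0.7]
finger_gap: 0.053
```

```bash
python3 -c "
from h import *
go([.4605,.036,.056])
"
```

```text
lin [-0.0004 -0.0001 -0.0003] rot [-0.07 -0.03  0.06] t 8.43 pos [0.4605 0.0364 0.0557] F [-0.4  0.3 -0.7] gap 0.053
```

Call:
{"name": "jog_arm", "arguments": {
  "steps": [
    {"linear": [0, 0, 0.001], "delta_rot": [0, 0, 0]},
    {"linear": [0, 0, 0.001], "delta_rot": [0, 0, 0]},
    {"linear": [0, 0, 0.001], "delta_rot": [0, 0, 0]},
    {"linear": [0, 0, 0.001], "delta_rot": [0, 0, 0]}
  ],
  "fingers": 100
}}

```text
t: 8.93
tool_pos: [0.4611, 0.0364, 0.0555]
eef_rot: [0.0, 0.597, 0.802, 0.0]
contact_force: [-0.3, 0.0, 0.6]
finger_gap: 0.0851
```

Call:
{"name": "jog_arm", "arguments": {
  "steps": [
    {"linear": [0, 0, -0.02], "delta_rot": [0, 0, 0]},
    {"linear": [0, 0, -0.06], "delta_rot": [0, 0, 0]},
    {"linear": [0, 0, -0.11], "delta_rot": [0, 0, 0]},
    {"linear": [0, 0, -0.15], "delta_rot": [0, 0, 0]},
    {"linear": [0, 0, -0.15], "delta_rot": [0, 0, 0]}
  ]
}}

```text
t: 9.55
tool_pos: [0.4632, 0.0362, 0.2087]
eef_rot: [0.003, 0.597, 0.802, 0.002]
contact_force: [1.0, -0.3, -1.1]
finger_gap: 0.0854
```

```bash
python3 -c "
from h import *
go([.446,.351,.19])
pair(([.4575,.034,.07],30),([.4575,.034,.08],25),'h1.png')
P=cloud(load('scene'));Z=P[...,2]
m=(np.hypot(P[...,0]-.4605,P[...,1]-.036)<.026)&(Z>.052)&(Z<.09);print(m.sum(),np.percentile(Z[m],[5,25,50,75,95]),P[m&(Z>.06)].mean(0))
go([.446,.351,.19])
"
```

```text
lin [0.3065 0.0736 0.0184] rot [0.43 0.16 0.06] t 9.55 pos [0.4632 0.0362 0.2087] F [ 1.  -0.3 -1.1] gap 0.0854
top origin 215 152 scale 6.666666666666667
scene origin 223 170 scale 8.0
102 [0.0574599  0.06388723 0.06648078 0.069668   0.08530142] [0.45702836 0.03889617 0.06903815]
lin [0.3056 0.0762 0.0152] rot [ 0.01 -0.    0.06] t 9.65 pos [0.4606 0.0364 0.2052] F [-0.6  0.4 -1.1] gap 0.085
```

View pics/h1.png

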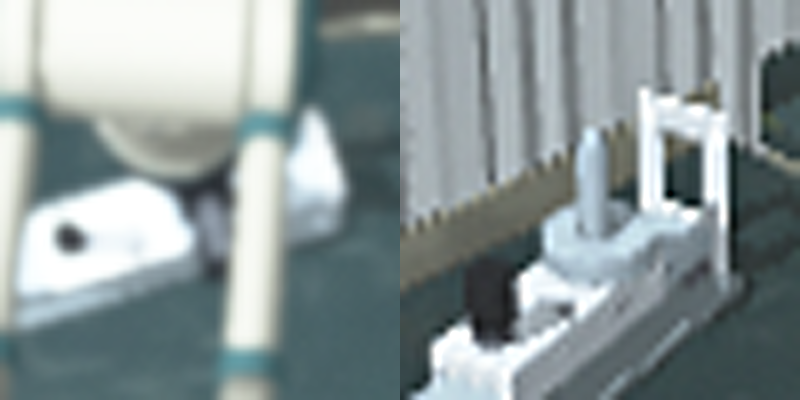

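Call:
{"name": "jog_arm", "arguments": {
  "steps": [
    {"linear": [0.055, 0.014, 0], "delta_rot": [0, 0, 0]},
    {"linear": [0.11, 0.028, 0], "delta_rot": [0, 0, 0]},
    {"linear": [0.165, 0.042, 0], "delta_rot": [0, 0, 0]},
    {"linear": [0.22, 0.056, 0], "delta_rot": [0, 0, 0]},
    {"linear": [0.27, 0.068, 0.02], "delta_rot": [0, 0, 0]}
  ]
}}

```text
t: 10.28
tool_pos: [0.4485, 0.3166, 0.1844]
eef_rot: [0.0, 0.597, 0.802, 0.0]
contact_force: [1.2, -0.7, -0.0]
finger_gap: 0.0858
```

```bash
python3 -c "
from h import *
go([.4475,.351,.10])
"
```

```text
lin [0.0332 0.0088 0.0844] rot [ 0.03 -0.    0.09] t 10.28 pos [0.4485 0.3166 0.1844] F [ 1.2 -0.7 -0. ] gap 0.0858
```

Call:
{"name": "jog_arm", "arguments": {
  "steps": [
    {"linear": [0.028, 0.008, 0.03], "delta_rot": [0, 0, 0]},
    {"linear": [0.03, 0.009, 0.07], "delta_rot": [0, 0, 0]},
    {"linear": [0.03, 0.009, 0.1], "delta_rot": [0, 0, 0]},
    {"linear": [0.03, 0.009, 0.1], "delta_rot": [0, 0, 0]}
  ]
}}

```text
t: 10.78
tool_pos: [0.4456, 0.3442, 0.0813]
eef_rot: [-0.002, 0.597, 0.802, -0.004]
contact_force: [-0.1, -0.4, 0.2]
finger_gap: 0.0855
```

```bash
python3 -c "
from h import *
go([.4475,.351,.006])
pair(([.4475,.351,.05],30),([.4475,.351,.05],25),'h2.png')
go([.4475,.351,.006])
P=cloud(load('scene'));Z=P[...,2]
"
```

```text
lin [0.0062 0.0045 0.0752] rot [-0.53  0.13  0.07] t 10.78 pos [0.4456 0.3442 0.0813] F [-0.1 -0.4  0.2] gap 0.0855
top origin 138 155 scale 6.666666666666667
scene origin 152 210 scale 8.0
lin [0.0054 0.0007 0.0788] rot [-0.08  0.02  0.05] t 10.88 pos [0.4485 0.3456 0.0848] F [-0.5  0.2 -0.3] gap 0.085
```

View pics/h2.png

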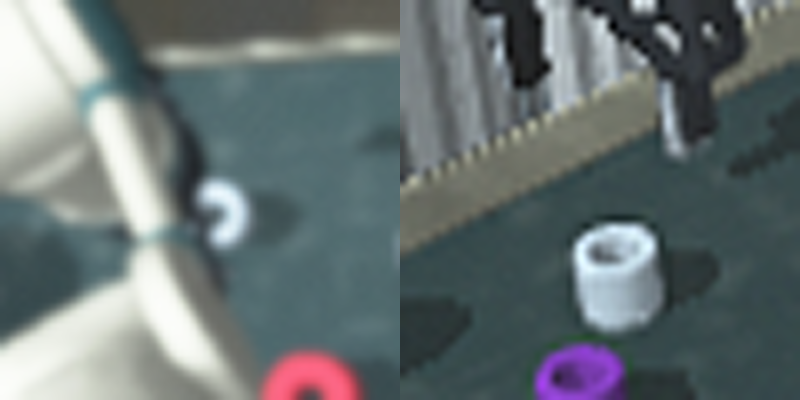

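```bash
python3 -c "
from h import *
s=load('scene')
print(world(s,179.0,240.8,z=.03), world(s,179.,250,z=.002))
pr=lambda c,p:cv2.projectPoints(np.array([p],float),c['rvec'],c['tvec'],c['mtx'],None)[0].ravel()
for p in ([.4475,.351,.03],[.4475,.355,.03]):
  u=pr(s,p);print(p,u,(u-[152,210])*8+[400,0])
g=s['color'].astype(int).sum(2)//3
for v in (241,245,248): print(g[v,168:190])
"
```

```text
[0.44512626 0.3490144  0.03      ] [0.43446198 0.35918008 0.002     ]
[0.4475, 0.351, 0.03] [178.13385551 240.7236022 ] [609.07084409 245.7888176 ]
[0.4475, 0.355, 0.03] [177.10827336 241.19752521] [600.86618687 249.58020165]
[ 69  69  71  73  72 110 240 169  96 125 143 189 193 186 230 195  62  51
  59  61  60  60]
[ 72  73  71  68  65  64 172 198 189 191 182 177 163 147 134 125 107  48
  52  52  55  51]
[ 71  69  69  70  65  61  95 199 201 195 191 179 170 153 136 130  87  43
  67  64  70  67]
```

Call:
{"name": "jog_arm", "arguments": {
  "steps": [
    {"linear": [0.004, -0.001, 0.03], "delta_rot": [0, 0, 0]},
    {"linear": [0.004, -0.001, 0.055], "delta_rot": [0, 0, 0]},
    {"linear": [0.004, -0.001, 0.07], "delta_rot": [0, 0, 0]},
    {"linear": [0.004, -0.001, 0.078], "delta_rot": [0, 0, 0]},
    {"linear": [0.004, -0.001, 0.078], "delta_rot": [0, 0, 0]}
  ]
}}

```text
t: 11.5
tool_pos: [0.4469, 0.3495, 0.0076]
eef_rot: [0.0, 0.597, 0.802, 0.0]
contact_force: [-0.0, 0.1, 0.3]
finger_gap: 0.0852
```

```bash
python3 -c "
from h import *
go([.4465,.350,.006])
pair(([.4475,.351,.05],30),([.4475,.351,.03],25),'h3.png')
go([.4465,.350,.006])
"
```

```text
lin [ 0.0006 -0.0003  0.0016] rot [ 0.03 -0.01  0.05] t 11.5 pos [0.4469 0.3495 0.0076] F [-0.   0.1  0.3] gap 0.0852
top origin 138 155 scale 6.666666666666667
scene origin 153 215 scale 8.0
lin [ 0.0004 -0.0007  0.0021] rot [ 0.1  -0.03  0.05] t 11.6 pos [0.4473 0.3498 0.0081] F [-0.4 -0.5  0.6] gap 0.0855
```

View pics/h3.png

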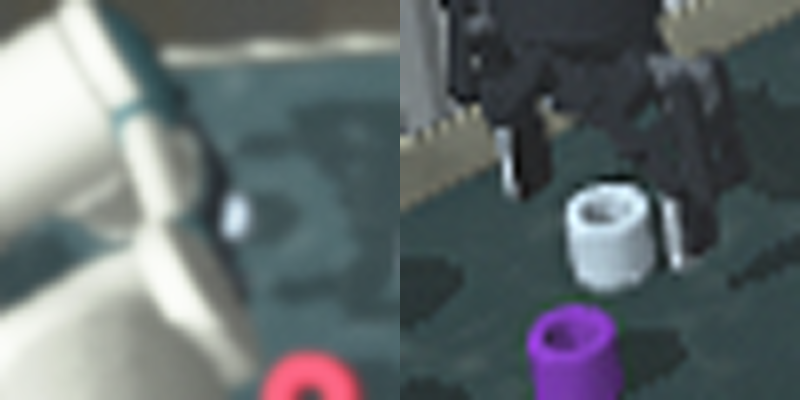

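Call:
{"name": "jog_arm", "arguments": {
  "steps": [
    {"linear": [0, -0.001, 0.001], "delta_rot": [0, 0, 0]},
    {"linear": [0, -0.001, 0.001], "delta_rot": [0, 0, 0]},
    {"linear": [0, -0.001, 0.001], "delta_rot": [0, 0, 0]},
    {"linear": [0, -0.001, 0.001], "delta_rot": [0, 0, 0]},
    {"linear": [0, -0.001, 0.001], "delta_rot": [0, 0, 0]}
  ],
  "fingers": 0
}}

```text
t: 12.22
tool_pos: [0.4459, 0.3493, 0.007]
eef_rot: [0.0, 0.597, 0.802, 0.0]
contact_force: [-0.6, -0.6, 7.1]
finger_gap: 0.0347
```

Call:
{"name": "jog_arm", "arguments": {
  "steps": [
    {"linear": [0, 0, 0], "delta_rot": [0, 0, 0]},
    {"linear": [0, 0, -0.02], "delta_rot": [0, 0, 0]},
    {"linear": [0, 0, -0.07], "delta_rot": [0, 0, 0]},
    {"linear": [0, 0, -0.13], "delta_rot": [0, 0, 0]},
    {"linear": [0, 0, -0.18], "delta_rot": [0, 0, 0]}
  ]
}}

```text
t: 12.85
tool_pos: [0.4458, 0.3492, 0.1883]
eef_rot: [0.0, 0.597, 0.802, 0.001]
contact_force: [0.9, 0.2, -1.3]
finger_gap: 0.0347
```

```bash
python3 -c "
from h import *
pair(([.4475,.351,.2],30),([.4475,.351,.2],25),'h4.png')
go([.4605,.036,.19])
"
```

```text
top origin 127 150 scale 6.666666666666667
scene origin 146 173 scale 8.0
lin [-0.3053 -0.0792  0.0005] rot [ 0.71 -0.19  0.06] t 12.95 pos [0.4489 0.3512 0.1925] F [0.1 1.  0.1] gap 0.0345
```

View pics/h4.png

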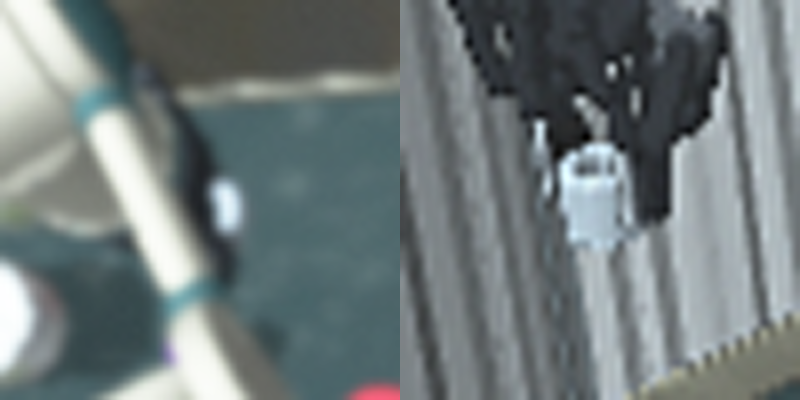

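Call:
{"name": "jog_arm", "arguments": {
  "steps": [
    {"linear": [-0.055, -0.014, 0], "delta_rot": [0, 0, 0]},
    {"linear": [-0.11, -0.028, 0], "delta_rot": [0, 0, 0]},
    {"linear": [-0.165, -0.042, 0], "delta_rot": [0, 0, 0]},
    {"linear": [-0.22, -0.056, 0], "delta_rot": [0, 0, 0]},
    {"linear": [-0.27, -0.07, 0], "delta_rot": [0, 0, 0]}
  ]
}}

```text
t: 13.58
tool_pos: [0.4552, 0.0685, 0.1853]
eef_rot: [-0.0, 0.597, 0.802, -0.0]
contact_force: [0.9, 0.7, 0.6]
finger_gap: 0.0345
```

```bash
python3 -c "
from h import *
go([.4605,.036,.15])
"
```

```text
lin [-0.0327 -0.0042  0.0353] rot [-0.07 -0.01  0.05] t 13.57 pos [0.4552 0.0685 0.1853] F [0.9 0.7 0.6] gap 0.0345
```

Call:
{"name": "jog_arm", "arguments": {
  "steps": [
    {"linear": [-0.02, -0.003, 0], "delta_rot": [0, 0, 0]},
    {"linear": [-0.032, -0.004, 0.01], "delta_rot": [0, 0, 0]},
    {"linear": [-0.032, -0.004, 0.03], "delta_rot": [0, 0, 0]},
    {"linear": [-0.032, -0.004, 0.04], "delta_rot": [0, 0, 0]},
    {"linear": [-0.032, -0.004, 0.04], "delta_rot": [0, 0, 0]}
  ]
}}

```text
t: 14.2
tool_pos: [0.4604, 0.0392, 0.145]
eef_rot: [-0.001, 0.597, 0.802, -0.001]
contact_force: [0.5, -0.4, -1.4]
finger_gap: 0.0345
```

```bash
python3 -c "
from h import *
pair(([.4575,.034,.14],30),([.4575,.034,.13],20),'h5.png')
go([.4605,.036,.145])
"
```

```text
top origin 214 149 scale 6.666666666666667
scene origin 227 163 scale 10.0
lin [-0.0026 -0.0019  0.0014] rot [ 0.02 -0.01  0.11] t 14.3 pos [0.4615 0.039  0.1464] F [ 0.7  0.3 -0.1] gap 0.0344
```

View pics/h5.png

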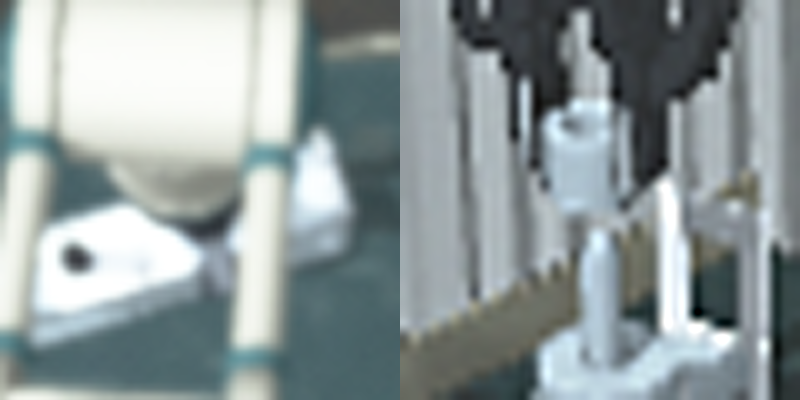

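Call:
{"name": "jog_arm", "arguments": {
  "steps": [
    {"linear": [-0.0055, -0.0015, 0], "delta_rot": [0, 0, 0]},
    {"linear": [-0.0055, -0.0015, 0.002], "delta_rot": [0, 0, 0]},
    {"linear": [-0.0055, -0.0015, 0.002], "delta_rot": [0, 0, 0]}
  ]
}}

```text
t: 14.68
tool_pos: [0.4614, 0.0328, 0.1444]
eef_rot: [0.0, 0.597, 0.802, 0.0]
contact_force: [0.4, -0.1, 0.1]
finger_gap: 0.0348
```

Run:
```python
from h import *
pair(([.4575,.034,.14],30),([.4575,.034,.13],20),'h6.png')
go([.4605,.036,.145])
P=cloud(load('scene'));Z=P[...,2];s=load('scene')
near=np.hypot(P[...,0]-.4605,P[...,1]-.036)
post=(near<.02)&(Z>.075)&(Z<.112);b=(near<.03)&(Z>.135)&(Z<.162)
print('post',fitc(P[post],.008,[.46,.036]),'bush',fitc(P[b],.018,[.46,.036]))
g=s['color'].astype(int).sum(2)//3
for v in(176,178,180,182,189,192,194):print(v,g[v,238:256])
```

```text
top origin 214 149 scale 6.666666666666667
scene origin 227 163 scale 10.0
lin [ 0.0033 -0.     -0.0006] rot [ 0.01 -0.    0.05] t 14.78 pos [0.4614 0.0329 0.1444] F [-0.8  0.5 -1.2] gap 0.0343
post (array([0.46356204, 0.03639056]), np.float64(0.0018313088253576577), 32) bush (array([0.46168556, 0.03234843]), np.float64(0.004562515084126404), 68)
176 [120 119 110 108 107 227 216 222 184 206 216 158 193  69  56  49  51 145]
178 [116 117 197 105  82 187 189 188 191 184 176  90 196  96  57  48  49 144]
180 [124 116 176 190 160 179 187 191 193 185 179  92 197  87  38  60 151 146]
182 [128 115 167 185 184 201 190 195 192 182 176 146 144  78 166 255 230 146]
189 [144 118 154 193 112 149  91 205 201 180 143  95 109 103 114 245 238 227]
192 [101 116 106 104 105 103 102 175 201 183 142  95 107  74  92 248 238 240]
194 [109 107 108 106 102  98  95 163 199 183 144  67  53  51  71 254 235 239]
```

View pics/h6.png

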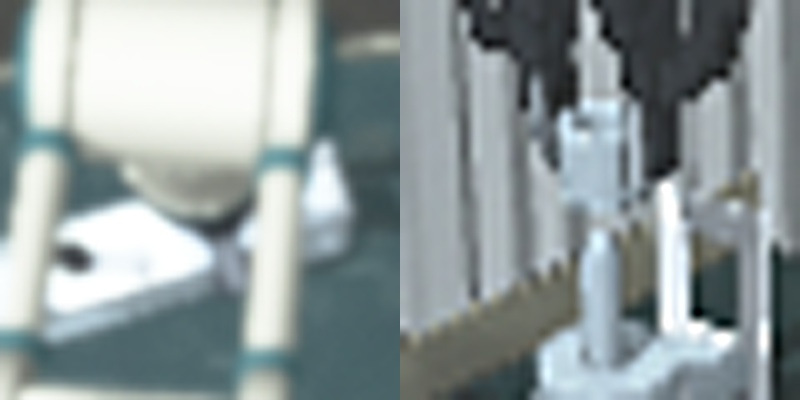

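Call:
{"name": "jog_arm", "arguments": {
  "steps": [
    {"linear": [0.005, 0, 0], "delta_rot": [0, 0, 0]},
    {"linear": [0.005, 0, 0.008], "delta_rot": [0, 0, 0]},
    {"linear": [0.005, 0, 0.016], "delta_rot": [0, 0, 0]},
    {"linear": [0.005, 0, 0.024], "delta_rot": [0, 0, 0]},
    {"linear": [0.005, 0, 0.027], "delta_rot": [0, 0, 0]}
  ]
}}

```text
t: 15.4
tool_pos: [0.4602, 0.0374, 0.1167]
eef_rot: [0.0, 0.597, 0.802, -0.0]
contact_force: [1.2, -0.9, -0.0]
finger_gap: 0.0346
```

Run:
```python
from h import *
pair(([.4575,.034,.14],30),([.4575,.034,.11],20),'h7.png')
go([.4600,.038,.117])
```

```text
top origin 214 149 scale 6.666666666666667
scene origin 227 168 scale 10.0
lin [ 0.0006  0.     -0.0001] rot [-0.01  0.02  0.06] t 15.5 pos [0.4602 0.0374 0.1169] F [ 0.6 -0.9 -1.5] gap 0.0344
```

View pics/h7.png

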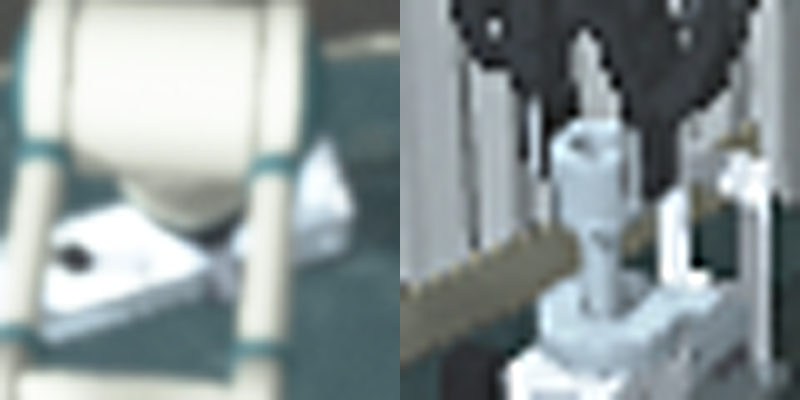

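No contact force, and the post is inside the bore. I'll lower it on.

Call:
{"name": "jog_arm", "arguments": {
  "steps": [
    {"linear": [0, 0, 0.006], "delta_rot": [0, 0, 0]},
    {"linear": [0, 0, 0.014], "delta_rot": [0, 0, 0]},
    {"linear": [0, 0, 0.024], "delta_rot": [0, 0, 0]},
    {"linear": [0, 0, 0.032], "delta_rot": [0, 0, 0]},
    {"linear": [0, 0, 0.036], "delta_rot": [0, 0, 0]}
  ]
}}

```text
t: 16.12
tool_pos: [0.46, 0.0377, 0.0807]
eef_rot: [-0.0, 0.597, 0.802, -0.0]
contact_force: [0.4, -0.9, 0.9]
finger_gap: 0.0348
```

Run:
```python
from h import *
go([.4600,.038,.076])
```

```text
lin [0.0003 0.0001 0.0047] rot [-0.02 -0.01  0.05] t 16.12 pos [0.46   0.0377 0.0807] F [ 0.4 -0.9  0.9] gap 0.0348
```

Call:
{"name": "jog_arm", "arguments": {
  "steps": [
    {"linear": [0, 0, 0.003], "delta_rot": [0, 0, 0]},
    {"linear": [0, 0, 0.005], "delta_rot": [0, 0, 0]},
    {"linear": [0, 0, 0.005], "delta_rot": [0, 0, 0]}
  ]
}}

```text
t: 16.5
tool_pos: [0.46, 0.0377, 0.0761]
eef_rot: [-0.0, 0.597, 0.802, 0.0]
contact_force: [2.1, -2.1, -1.7]
finger_gap: 0.0348
```

Call:
{"name": "jog_arm", "arguments": {
  "steps": [
    {"linear": [0, 0, 0], "delta_rot": [0, 0, 0]},
    {"linear": [0, 0, 0], "delta_rot": [0, 0, 0]},
    {"linear": [0, 0, 0], "delta_rot": [0, 0, 0]},
    {"linear": [0, 0, 0], "delta_rot": [0, 0, 0]}
  ],
  "fingers": 100
}}

```text
t: 17.0
tool_pos: [0.4599, 0.0378, 0.0763]
eef_rot: [-0.0, 0.597, 0.802, 0.0]
contact_force: [0.2, 0.2, -0.3]
finger_gap: 0.0852
```

Call:
{"name": "jog_arm", "arguments": {
  "steps": [
    {"linear": [0, 0, -0.02], "delta_rot": [0, 0, 0]},
    {"linear": [0, 0, -0.06], "delta_rot": [0, 0, 0]},
    {"linear": [0, 0, -0.1], "delta_rot": [0, 0, 0]},
    {"linear": [0, 0, -0.12], "delta_rot": [0, 0, 0]},
    {"linear": [0, 0, -0.12], "delta_rot": [0, 0, 0]}
  ]
}}

```text
t: 17.62
tool_pos: [0.4611, 0.0377, 0.1978]
eef_rot: [0.002, 0.597, 0.802, 0.001]
contact_force: [-0.1, 0.4, 0.0]
finger_gap: 0.0854
```

Run:
```python
from h import *
pair(([.4575,.034,.07],30),([.4475,.08,.08],25),'h8.png')
P=cloud(load('scene'));Z=P[...,2]
near=np.hypot(P[...,0]-.4605,P[...,1]-.036)
m=(near<.018)&(Z>.088)&(Z<.112);print(np.histogram(Z[near<.02],bins=np.arange(.05,.13,.004)))
u=(255,);
s=load('scene');m=(s['color'].sum(2)<200)&(Z>.06)&(Z<.095)&(np.hypot(P[...,0]-.436,P[...,1]-.117)<.03)
print('knob',m.sum(),P[m].mean(0),fitc(P[m&(Z<.084)],.012,[.436,.117]))
go([.4605-.286*.085,.0364+.958*.085,.15])
```

```text
top origin 215 152 scale 6.666666666666667
scene origin 215 175 scale 8.0
(array([ 0,  0,  0,  4,  9,  5, 10,  6,  5,  3, 10, 26,  4,  4,  3,  4,  6,
        1,  1]), array([0.05 , 0.054, 0.058, 0.062, 0.066, 0.07 , 0.074, 0.078, 0.082,
       0.086, 0.09 , 0.094, 0.098, 0.102, 0.106, 0.11 , 0.114, 0.118,
       0.122, 0.126]))
knob 53 [0.43277985 0.12172592 0.07915102] (array([0.43961592, 0.11686708]), np.float64(0.002161232855494342), 30)
lin [0.0833 0.0008 0.0456] rot [-0.06 -0.03  0.06] t 17.73 pos [0.4594 0.0377 0.1956] F [-0.7  0.2 -1.4] gap 0.0851
```

View pics/h8.png

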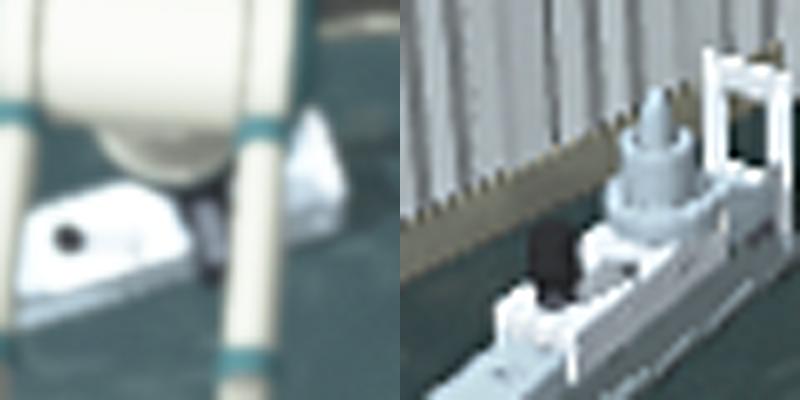

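Call:
{"name": "jog_arm", "arguments": {
  "steps": [
    {"linear": [0.04, 0, 0], "delta_rot": [0, 0, 0]},
    {"linear": [0.083, 0.001, 0.02], "delta_rot": [0, 0, 0]},
    {"linear": [0.083, 0.001, 0.06], "delta_rot": [0, 0, 0]},
    {"linear": [0.083, 0.001, 0.085], "delta_rot": [0, 0, 0]},
    {"linear": [0.083, 0.001, 0.085], "delta_rot": [0, 0, 0]}
  ]
}}

```text
t: 18.35
tool_pos: [0.4343, 0.1173, 0.1085]
eef_rot: [-0.003, 0.597, 0.802, -0.003]
contact_force: [0.3, 0.5, 0.6]
finger_gap: 0.0851
```

Run:
```python
from h import *
pair(([.4575,.034,.07],30),([.4475,.11,.09],25),'k1.png')
go([.4362,.1178,.066])
```

```text
top origin 215 152 scale 6.666666666666667
scene origin 208 176 scale 8.0
lin [ 0.0006 -0.0007  0.045 ] rot [-0.06 -0.02  0.05] t 18.45 pos [0.437  0.1174 0.111 ] F [ 1.  -0.3  0.5] gap 0.0857
```

View pics/k1.png

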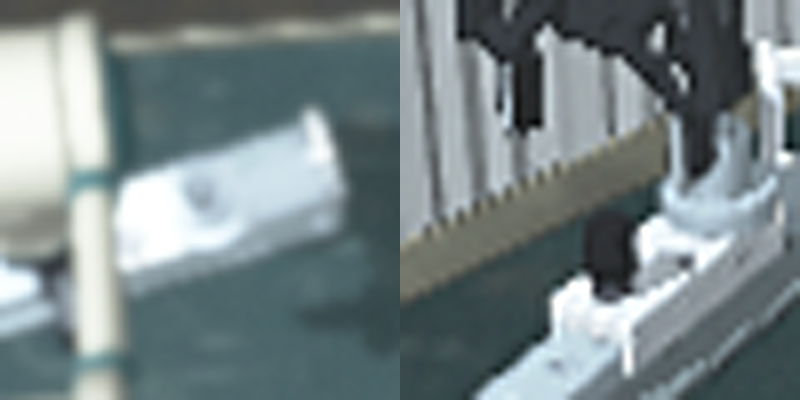

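Call:
{"name": "jog_arm", "arguments": {
  "steps": [
    {"linear": [0, 0, 0.015], "delta_rot": [0, 0, 0]},
    {"linear": [0, 0, 0.03], "delta_rot": [0, 0, 0]},
    {"linear": [0, 0, 0.041], "delta_rot": [0, 0, 0]},
    {"linear": [0, 0, 0.044], "delta_rot": [0, 0, 0]},
    {"linear": [0, 0, 0.044], "delta_rot": [0, 0, 0]}
  ]
}}

```text
t: 19.08
tool_pos: [0.4375, 0.1175, 0.0676]
eef_rot: [0.0, 0.597, 0.802, 0.0]
contact_force: [0.3, -0.1, 0.5]
finger_gap: 0.0855
```

Call:
{"name": "jog_arm", "arguments": {
  "steps": [
    {"linear": [0, 0, 0], "delta_rot": [0, 0, 0]},
    {"linear": [0, 0, 0], "delta_rot": [0, 0, 0]},
    {"linear": [0, 0, 0], "delta_rot": [0, 0, 0]},
    {"linear": [0, 0, 0], "delta_rot": [0, 0, 0]},
    {"linear": [0, 0, 0], "delta_rot": [0, 0, 0]}
  ],
  "fingers": 0
}}

```text
t: 19.7
tool_pos: [0.4371, 0.1175, 0.0677]
eef_rot: [0.0, 0.597, 0.802, 0.0]
contact_force: [-1.3, 0.4, 4.9]
finger_gap: 0.0217
```

Call:
{"name": "jog_arm", "arguments": {
  "steps": [
    {"linear": [0, 0, 0], "delta_rot": [0, 0, 0]},
    {"linear": [0, 0, 0], "delta_rot": [0, 0, 0]}
  ]
}}

```text
t: 19.95
tool_pos: [0.4371, 0.1175, 0.0677]
eef_rot: [0.0, 0.597, 0.802, 0.0]
contact_force: [-1.4, -1.4, 5.4]
finger_gap: 0.0216
```

Run:
```python
from h import *
go([.4362,.1178,.066])
pair(([.4575,.034,.07],30),([.4475,.11,.09],25),'k2.png')
go([.4362,.1178,.066])
```

```text
lin [ 0.0006 -0.0008  0.0017] rot [ 0.01 -0.    0.06] t 19.95 pos [0.4371 0.1175 0.0677] F [-1.4 -1.4  5.4] gap 0.0216
top origin 215 152 scale 6.666666666666667
scene origin 208 176 scale 8.0
lin [ 0.0006 -0.0008  0.0017] rot [ 0.01 -0.    0.06] t 20.05 pos [0.4372 0.1175 0.0677] F [-1.2  0.2  5.5] gap 0.0218
```

View pics/k2.png

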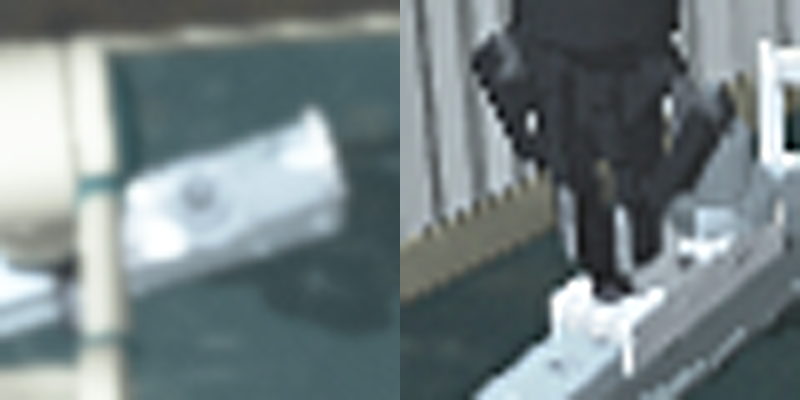

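Call:
{"name": "jog_arm", "arguments": {
  "steps": [
    {"linear": [0, 0, -0.004], "delta_rot": [0, 0, 0]},
    {"linear": [0, 0, -0.008], "delta_rot": [0, 0, 0]},
    {"linear": [0, 0, -0.012], "delta_rot": [0, 0, 0]},
    {"linear": [0, 0, -0.0155], "delta_rot": [0, 0, 0]},
    {"linear": [0, 0, -0.0155], "delta_rot": [0, 0, 0]}
  ]
}}

```text
t: 20.68
tool_pos: [0.4371, 0.1175, 0.0829]
eef_rot: [0.0, 0.597, 0.802, 0.0]
contact_force: [1.0, -0.3, -5.9]
finger_gap: 0.0218
```

Run:
```python
from h import *
pair(([.4575,.034,.07],30),([.4475,.11,.09],25),'k3.png')
go([.4371-.286*.04,.1175+.958*.04,.083])
```

```text
top origin 215 152 scale 6.666666666666667
scene origin 208 176 scale 8.0
lin [ 0.04    0.     -0.0003] rot [-0.   -0.    0.06] t 20.77 pos [0.4371 0.1175 0.0827] F [ 0.6 -0.8 -6.9] gap 0.022
```

View pics/k3.png

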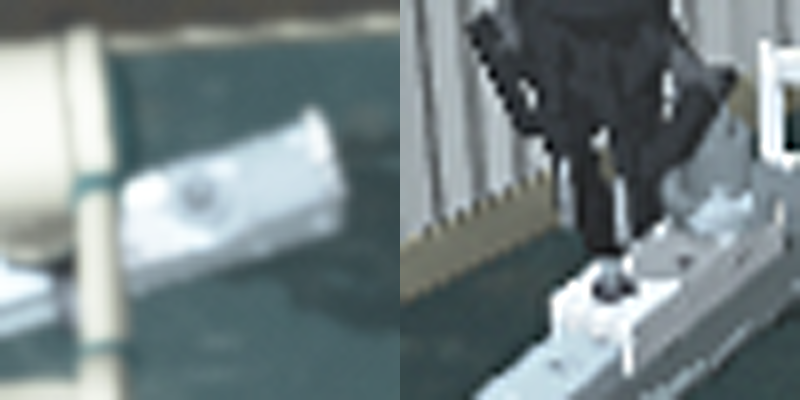

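Lifted 15 mm at about 6.5 N, which fits the spring, and the plunger stem shows under the knob. Now I'll slide along +y.

Call:
{"name": "jog_arm", "arguments": {
  "steps": [
    {"linear": [0.008, 0, 0], "delta_rot": [0, 0, 0]},
    {"linear": [0.018, 0, 0], "delta_rot": [0, 0, 0]},
    {"linear": [0.028, 0, 0], "delta_rot": [0, 0, 0]},
    {"linear": [0.036, 0, 0], "delta_rot": [0, 0, 0]},
    {"linear": [0.04, 0, 0], "delta_rot": [0, 0, 0]}
  ]
}}

```text
t: 21.4
tool_pos: [0.4251, 0.1565, 0.0827]
eef_rot: [-0.0, 0.597, 0.802, -0.0]
contact_force: [1.2, -2.1, -7.1]
finger_gap: 0.0215
```

Run:
```python
from h import *
go([.4371-.286*.04,.1175+.958*.04,.083])
pair(([.4575,.034,.07],30),([.4375,.13,.09],25),'k4.png')
go([.4371-.286*.04,.1175+.958*.04,.083])
```

```text
lin [-0.0008  0.0004 -0.0003] rot [-0.04 -0.01  0.11] t 21.4 pos [0.4251 0.1565 0.0827] F [ 1.2 -2.1 -7.1] gap 0.0215
top origin 215 152 scale 6.666666666666667
scene origin 205 179 scale 8.0
lin [-0.0011  0.0003 -0.0003] rot [-0.04 -0.08  0.06] t 21.5 pos [0.425  0.1568 0.0827] F [ 0.5  0.2 -6.7] gap 0.0217
```

View pics/k4.png

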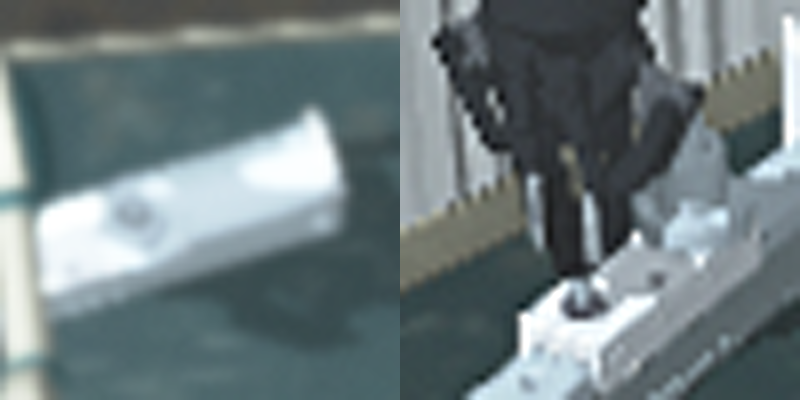

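Call:
{"name": "jog_arm", "arguments": {
  "steps": [
    {"linear": [-0.0009, 0, 0], "delta_rot": [0, 0, 0]},
    {"linear": [-0.0009, 0, 0.002], "delta_rot": [0, 0, 0]},
    {"linear": [-0.0009, 0, 0.004], "delta_rot": [0, 0, 0]},
    {"linear": [-0.0009, 0, 0.006], "delta_rot": [0, 0, 0]},
    {"linear": [-0.0009, 0, 0.006], "delta_rot": [0, 0, 0]}
  ]
}}

```text
t: 22.12
tool_pos: [0.4256, 0.1548, 0.0766]
eef_rot: [-0.0, 0.597, 0.802, -0.0]
contact_force: [-2.0, 1.3, -6.4]
finger_gap: 0.022
```

Call:
{"name": "jog_arm", "arguments": {
  "steps": [
    {"linear": [0, 0, 0.003], "delta_rot": [0, 0, 0]},
    {"linear": [0, 0, 0.006], "delta_rot": [0, 0, 0]},
    {"linear": [0, 0, 0.009], "delta_rot": [0, 0, 0]},
    {"linear": [0, 0, 0.0095], "delta_rot": [0, 0, 0]},
    {"linear": [0, 0, 0.0095], "delta_rot": [0, 0, 0]}
  ]
}}

```text
t: 22.75
tool_pos: [0.4257, 0.1549, 0.0677]
eef_rot: [-0.0, 0.597, 0.802, -0.0]
contact_force: [-4.7, 0.2, 5.6]
finger_gap: 0.0217
```

Run:
```python
from h import *
go([.4256,.1558,.0677])
pair(([.4575,.034,.07],30),([.4375,.13,.09],25),'k5.png')
go([.4256,.1558,.0677])
```

```text
lin [0.0009 0.0002 0.    ] rot [-0.02  0.    0.06] t 22.75 pos [0.4257 0.1549 0.0677] F [-4.7  0.2  5.6] gap 0.0217
top origin 215 152 scale 6.666666666666667
scene origin 205 179 scale 8.0
lin [0.0009 0.0002 0.    ] rot [-0.02  0.    0.06] t 22.85 pos [0.4257 0.1549 0.0677] F [-5.7  1.7  3.8] gap 0.022
```

View pics/k5.png

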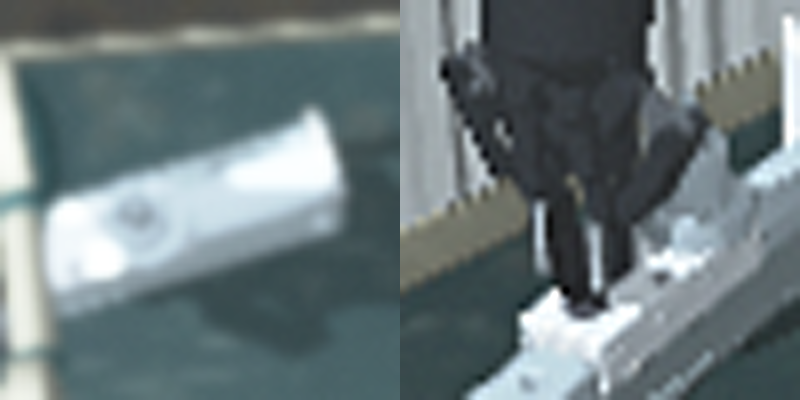

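Call:
{"name": "jog_arm", "arguments": {
  "steps": [
    {"linear": [0.0003, -0.0012, 0], "delta_rot": [0, 0, 0]},
    {"linear": [0.0003, -0.0012, 0.001], "delta_rot": [0, 0, 0]},
    {"linear": [0.0003, -0.0012, 0.001], "delta_rot": [0, 0, 0]},
    {"linear": [0.0003, -0.0012, 0.001], "delta_rot": [0, 0, 0]}
  ]
}}

```text
t: 23.35
tool_pos: [0.4257, 0.1549, 0.0676]
eef_rot: [0.001, 0.597, 0.802, 0.001]
contact_force: [-4.5, -0.9, 11.6]
finger_gap: 0.0218
```

Run:
```python
from h import *
c=camera('top');s=camera('scene')
np.savez('scene.npz',**s);np.savez('top.npz',**c)
crop(s,0,0,512,384,1.5,'f_s.png')
cv2.imwrite('pics/f_c.png',np.hstack([cv2.resize(s['color'][165:235,200:270,::-1],(400,400),interpolation=cv2.INTER_CUBIC),cv2.resize(c['color'][155:215,205:265,::-1],(400,400),interpolation=cv2.INTER_CUBIC)]))
go([.4256,.1558,.0677])
P=cloud(s);Z=P[...,2];n=np.hypot(P[...,0]-.449,P[...,1]-.0742)
print(np.histogram(Z[n<.024],bins=np.arange(.05,.13,.004)))
P=cloud(c);Z=P[...,2];n=np.hypot(P[...,0]-.449,P[...,1]-.0742)
print(np.histogram(Z[n<.026],bins=np.arange(.05,.13,.004))[0])
```

```text
lin [ 0.0009  0.0002 -0.0001] rot [0.13 0.03 0.07] t 23.45 pos [0.4257 0.1549 0.0676] F [-5.  -0.1 11.3] gap 0.0219
(array([ 4,  3,  5, 14, 14,  4,  7,  4,  6,  7,  6,  8,  2,  0,  0,  0,  4,
        3,  0]), array([0.05 , 0.054, 0.058, 0.062, 0.066, 0.07 , 0.074, 0.078, 0.082,
       0.086, 0.09 , 0.094, 0.098, 0.102, 0.106, 0.11 , 0.114, 0.118,
       0.122, 0.126]))
[ 0  1  6 19 28  8  2  0  3  1 15 19  8  2  0  4  2  5  1]
```

View pics/f_c.png

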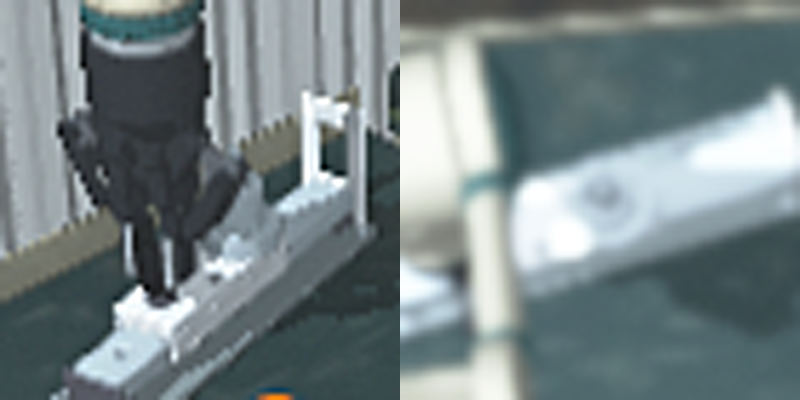

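View pics/f_s.png

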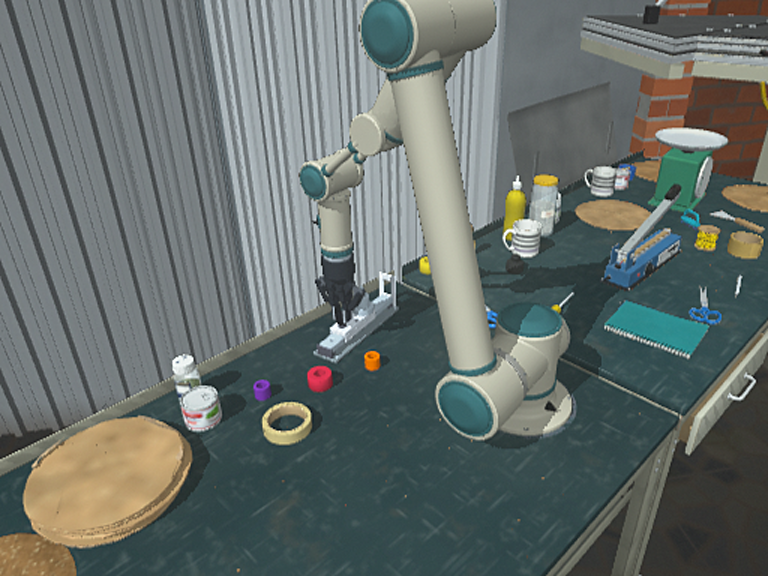

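The pin stops hard at the same height as before the pull (z 0.0676, 11 N push). One rail hole is still visible past the section, the collar tops at about 66 mm and the bushing at about 96 mm, and the bystanders in view haven't moved. I'll hand it in.

```bash
python3 -c "
from h import *
env.hand_in(); print(readout.sense()['t'])"
```

```text
the job is handed in; nothing more can be done
the job is handed in; nothing more can be done
```

The job is done and handed in at about 23.5 s. I threaded the grey collar and then the grey bushing onto the post. I then lifted the plunger 15 mm, slid the section one hole away from the guide plate and lowered the pin. The gripper still holds the knob.

**Last checks:**
- **Rings:** camera depth puts the collar top at about 66 mm and the bushing top at about 96 mm, which is where both should be when fully seated.
- **Pin:** with an 11 N downward push, the tool stopped hard at z = 0.0676, against 0.0677 when I first gripped the knob at home. So the pin is home.
- **Slide:** the tool ended 39.1 mm along, within the hole's play. Only one free rail hole still shows at the far end, where there were two.
- **Bystanders:** those visible in the last picture had not moved. The arm hid some of the table beyond it, including the stamp, so I did not recheck that part.

**Things that did not go cleanly:**
- **Camera offset:** my first camera fix on the post was about 3 mm off the position found by contact. The collar rubbed the post at about 5 N before I re-centred it.
- **Side force:** about 5 N of sideways force remained on the tool at the end, and a 1 mm nudge did not remove it.

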